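Seat a nylon bar against its stop and clamp it with the sunken knob

ROBOT

A 6-joint arm with a two-finger parallel gripper is mounted at the origin on a cart in front of the work surface, level with it; the furniture and walls round the work are solid. World frame = base frame: x ahead of the robot, y to its left, z up, the work surface at z = 0. Lengths are in mm, angles in rad, forces in N, time in s.
With the tool pointing down it reaches from about 350 to 775 mm from the base axis. Payload 7.3 kg.
Tool frame: the origin (TCP) lies on the centre line of the jaws, within the pads' length; the fingertips stand 17 mm ahead of it and the grasp point (between the pads) lies 2 mm behind it; z points along the fingers, y is the line along which they close (so a half turn about z gives the same grasp; the last joint's range is limited). The gripper opens to 92 mm and grips with 3 to 60 N. Pads are 19 mm wide; open, the fingers measure 130 mm over their backs; the gripper's body (75 mm by 190 mm) begins 47 mm behind the grasp point.
Start: joints at [-1.331, 0.342, 1.524, -0, 1.275, -0.146], TCP at [197.581, -486.424, 212.241] pointing down, gripper open.
Joint ranges: [-2.53, 2.53], [-0.77, 2.02], [0.04, 2.7], [-1, 4.14], [0.28, 2.66], [-3.11, 3.11]. Speed limits (rad/s): [2.57, 2.57, 3.14, 3.14, 3.14, 3.14].

INTERFACE

Orientations are given as [roll, pitch, yaw] about the fixed x, y, z axes, in that order (R = Rz(yaw) Ry(pitch) Rx(roll)).
In Python, from plant import bot gives the robot as it stands. The module is installed in compiled form; this text tells all that it offers.
- The arm moves only by the shell command python3 -m pendant 'ROWS'. ROWS is JSON, a list of rows, each a list of 3 entries, a list of its own where there are three numbers: the shift along the world's x, y, z as a fraction of full scale, then the turn, a rotation vector about the world's x, y, z as a fraction of full scale, then the opening, from -1 (shut) to 1 (fully open), so that 0 is half open. In form: [[[tx, ty, tz], [rx, ry, rz], claw], ...]. A call has exactly 10 rows; each row shifts and turns the commanded pose from where the row before left it; what a row does not reach is not made up. Full scale, the value 1, is 30 mm for a shift and 0.12 rad for a turn. A row lasts 1/12 s, in which the tool goes at most 41.7 mm and 7.16 degrees, less where a joint would pass 70% of its speed; a pose out of reach is approached as far as the arm can. A call with a number of a shift or a turn outside -1 to 1 is refused whole. A call with a gripper value outside its range is refused whole. The fingers move at their own pace and stop on an object; the grip force is fixed at half the most. Time passes only in rows, so rows that do not move let the fingers close, or fill a call up. It gives the time, the measured TCP pose, the force, the opening and the grip force at its end, in the units of the state.
- bot.get_obs(): the state, without advancing time (a new reading comes with each control period).
- bot.capture(name): name is "scene" or "top"; returns the picture (384x512x3 uint8, blue, green, red); there is no depth.
- bot.camera_params(name): a dict with "fovy" (degrees; the focal length in pixels is half the picture's height over the tangent of half this angle, whatever the lens; pixels are square), "cx", "cy" (the principal point, pixels), "camera_from_world" (4x4, takes a point from world to camera coordinates). Camera axes: x right, y down, z forward; pixel columns grow to the right and rows downward; lengths in mm; the calibration is good to about 2 mm. A picture is of the moment at which its call begins. camera_params takes no time and is no camera call.
- bot.close_job(): hands the job in; it is judged then, once.
The state is a dict: "time": time; "joint_positions": joint angles; "dq": joint speeds; "tau": joint torques, N m; "tool_pos": TCP position; "tcp_rot": TCP orientation; "contact_force": force on the tool from outside, world axes, zero at the start; "moment": the same for the moment, N m; "grip_width": finger opening in mm; "finger_force": force on a finger pad.
Only numpy, scipy, OpenCV 4.12 (cv2) and the standard library are available. Lean on these libraries where they do the work, as an engineer would, in place of code of your own. Each camera call takes 0.05 s, during which the arm holds its last target. There are 200 camera calls.

TASK

Set up the black nylon bar in the low bar fixture for marking out: lay it on the two steel seats between the open jaws, slide it gently endways until its end butts against the end stop, and let go of it. Then reach into the round well and turn the sunken knurled knob clockwise until the jaws bite, and about an eighth of a turn further, so that the bar is held snugly between the jaws but not dented, still square and still against the stop. Do not jam the fingers hard against the well, and leave the deburring tool, the tap wrench and the steel block beside it where they are.

Things in the scene. Friction and masses are not known exactly. Their poses are not given: they have to be found in the camera images.
- bar_fixture: Low grey, steel and black fixture, fixed to the bench. Origin on the bench under the base plate (12 mm thick, x -165 to +97, y -100 to +100 mm). z up; +x from the well (robot's side) to the fixed jaws; +y along the seated bar to the end stop. All points on it have its axes. Steel seats, top z = 22 mm: x 14 to 60, |y| 43 to 73 mm; between them, |y| under 40 mm, there is room for fingers.
- bar_seat (a point): Where bar_center belongs (fixture x = 45, y = 0, z = 36 mm); the bar then lies along y on both seats, touching the fixed jaws and the stop. Laid 2 to 4 mm short of the fixed jaws (toward -x) it clears all jaws; they push it home as they close. Lay it 10 to 20 mm short of the stop (-y), then slide.
- moving_jaws_closed (a point): Where the moving jaws' faces meet the clamped bar (fixture x = 31, y = 0 mm). The jaws are two prongs of a steel yoke at y = +-58 mm, 26 mm wide, tops at z = 45 mm, facing +x; the yoke's cross beam (top z = 44 mm) lies 33 mm behind the faces. At the start they stand 7.5 to 20 mm short of here (toward -x), unmeasured, so the gap for the 28 mm bar is 36 to 48 mm.
- knob_top (a point): Centre of the top of the sunken knob, 38 mm above the bench, on its upright axis. Knurled aluminium, round, 28 mm diameter, 22 mm high, red line on top; grip at any yaw, taking hold anew on the way. Clockwise from above closes the jaws, 7 mm per rad, the bite 1.1 to 2.9 rad from the start (unmeasured). Steady drag 0.16 N m either way (stopped, it may hold any torque within that). It stays where it is left.
- well_block: Black block with the round well round the knob (origin and axes as bar_fixture; well axis at x = -108, y = 0 mm). Well 78 mm across; rim z = 42 mm, 4 mm above the knob's top; floor z = 14 mm, 2 mm below the knob's underside. 25 mm between knob and wall, so enter with the fingers only a little wider than the knob. Block x -159 to -57, |y| under 52 mm.
- fixed_jaws: Two fixed steel jaws beyond the bar (origin and axes as bar_fixture): y = +-58 mm, 36 mm wide, faces at x = 59 mm looking to -x, tops z = 46 mm. The bar is clamped against them through a spring: after the bite the force grows 18 N and the knob's torque 0.125 N m per rad. Snug is 8 to 19 N (13 N, 0.09 N m above the steady drag, is good); over 26 N dents the bar.
- end_stop: End stop (origin and axes as bar_fixture): black bracket with a steel button of 16 mm diameter, face at y = +80 mm looking to -y, centred at x = 45, z = 36 mm; bracket 26 mm wide, top z = 52 mm. To be touched gently: more than 40 N would shift its setting.
- bar_center (a point): Centre of the loose black nylon bar (on its axis, half-way along, 14 mm above the bench as it lies left of the fixture): plain round rod, 28 mm diameter, 160 mm long along its y axis, about 0.19 kg; both ends alike. It can roll, so only its y axis means anything.
- deburr_tool: Blue-handled deburring tool, 17 x 137 x 17 mm, lying loose left of the fixture's far end; origin under its middle. Bystander, to be left alone.
- tap_wrench: Small steel T tap wrench, 85 x 118 x 17 mm, lying loose to the right of the fixture; origin under its middle. Bystander, to be left alone.
- block_123: Grey hardened steel block with holes, 51 x 76 x 25 mm, lying loose beyond the fixture; origin under its middle. Bystander, to be left alone.

How it is judged:
By the outcome, as a careful person would: the job done as asked, in the order asked, and still so for the second after the job is handed in, with the robot touching nothing.
It also fails if it takes over 72 s, if anything falls off the work surface, if the arm or the gripper's body presses on something with over 40 N, if the wrist force passes 120 N, or if a joint passes its speed limit or range.

## Working session

There is one attempt and no reset: what is moved stays moved. The work goes in short steps, Python scripts to look and compute and a shell command to move; the robot and the scene stay as the last step left them, time stands still between calls to the robot, and variables do not carry over. Pictures are saved under pics/ and viewed, at most 10 in all, crops included, and the job is handed in when it is done.

```bash
mkdir -p pics; python3 - <<'E'
from plant import bot
import cv2,numpy as np
np.set_printoptions(precision=4,suppress=True)
for n in("scene","top"):
    cv2.imwrite(f"pics/{n}0.png",cv2.resize(bot.capture(n),(800,600),interpolation=cv2.INTER_CUBIC)); print(n,bot.camera_params(n))
print(bot.get_obs())
E
```

```text
scene {'fovy': 50.700020494620986, 'cx': 261.42756616665446, 'cy': 196.1436491385336, 'camera_from_world': array([[ -0.5793,  -0.815 ,  -0.0127, 325.6291],
       [ -0.5209,   0.3822,  -0.7633, 370.66  ],
       [  0.6269,  -0.4355,  -0.646 , 944.0164],
       [  0.    ,   0.    ,   0.    ,   1.    ]])}
top {'fovy': 47.39098879726997, 'cx': 252.28349862793198, 'cy': 198.54439192572914, 'camera_from_world': array([[  -0.013 ,   -0.9999,   -0.0054,  -23.8228],
       [  -0.9864,    0.0137,   -0.1637,  611.6283],
       [   0.1637,    0.0032,   -0.9865, 1341.0592],
       [   0.    ,    0.    ,    0.    ,    1.    ]])}
{'time': 0.1, 'joint_positions': array([-1.331 ,  0.3427,  1.5249,  0.    ,  1.2754, -0.146 ]), 'dq': array([-0.0004, -0.002 , -0.0003,  0.0002,  0.001 , -0.0012]), 'tau': array([  0.001 , -43.2007, -24.4694,   0.0719,   0.0526,  -0.    ]), 'tool_pos': array([ 197.5232, -486.0308,  211.6139]), 'tcp_rot': array([-3.1403, -0.0002,  0.3858]), 'contact_force': array([-0.5152, -0.1951,  0.0713]), 'moment': array([-0.0029, -0.0085, -0.0008]), 'finger_force': 0.0, 'grip_width': 91.36999304748801}
```

View pics/scene0.png

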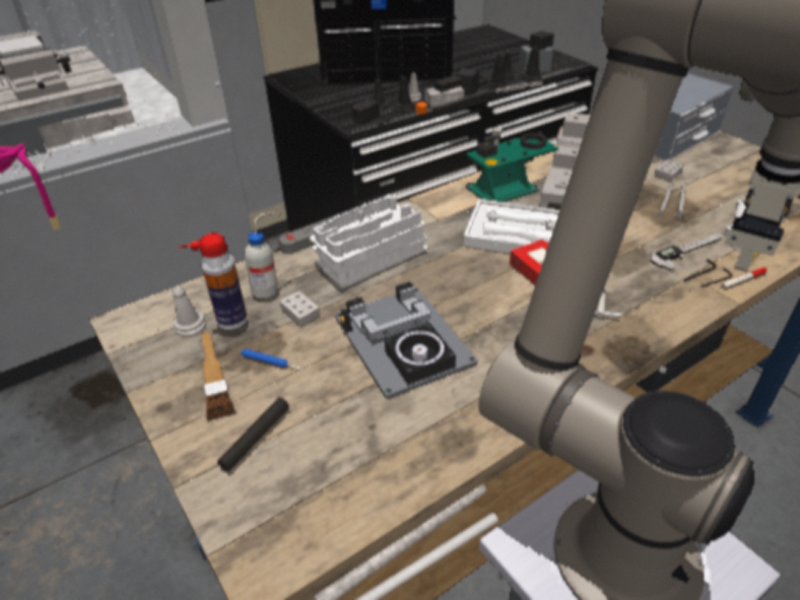

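View pics/top0.png

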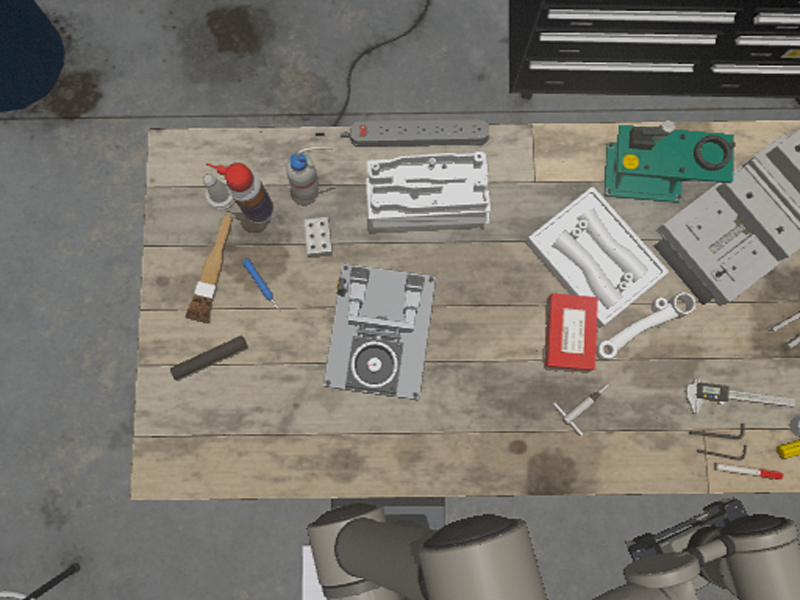

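The scene view shows the fixture at about (405,340) and the bar at (253,433). In the top view the fixture is at (380,330) and the bar at (208,357), both in 800x600 pixels. I'll zoom in to pick points.

```bash
python3 - <<'E'
from plant import bot
import cv2,numpy as np
def avg(n): return np.mean([bot.capture(n).astype(float) for _ in range(4)],0).astype(np.uint8)
s=avg("scene");t=avg("top")
cv2.imwrite("pics/s_raw.png",s);cv2.imwrite("pics/t_raw.png",t)
z=lambda im,x,y,w,h,k:cv2.resize(im[y:y+h,x:x+w],None,fx=k,fy=k,interpolation=cv2.INTER_CUBIC)
cv2.imwrite("pics/t1.png",z(t,200,160,85,100,6))
cv2.imwrite("pics/s1.png",z(s,210,175,100,80,8)[:600])
# bar ends by dark blob
for n,im,(x,y,w,h) in(("top",t,(100,205,65,45)),("scene",s,(130,245,65,65))):
    g=cv2.cvtColor(im,6)[y:y+h,x:x+w]; m=(g<62).astype(np.uint8)
    k,l,st,c=cv2.connectedComponentsWithStats(m); i=1+st[1:,4].argmax()
    p=np.argwhere(l==i)[:,::-1].astype(np.float32)+[x,y]
    print(n,st[i],cv2.minAreaRect(p.astype(np.float32)),cv2.boxPoints(cv2.minAreaRect(p.astype(np.float32))))
print(bot.get_obs()["time"])
E
```

```text
top [11 16 47 22 70] ((134.339599609375, 231.7685546875), (1.9782754182815552, 50.15886688232422), 66.16126251220703) [[111.00001 241.     ]
 [156.87964 220.7276 ]
 [157.6792  222.53711]
 [111.79956 242.80951]]
scene [ 10  11  44  46 519] ((162.25001525878906, 278.2500305175781), (9.192387580871582, 57.982749938964844), 45.0) [[138.50002 295.50003]
 [179.50002 254.50003]
 [186.00002 261.00003]
 [145.00002 302.00003]]
0.5
```

View pics/t1.png

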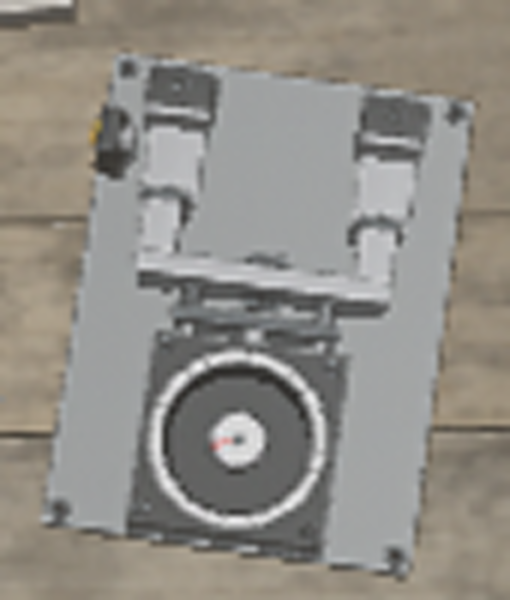

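View pics/s1.png

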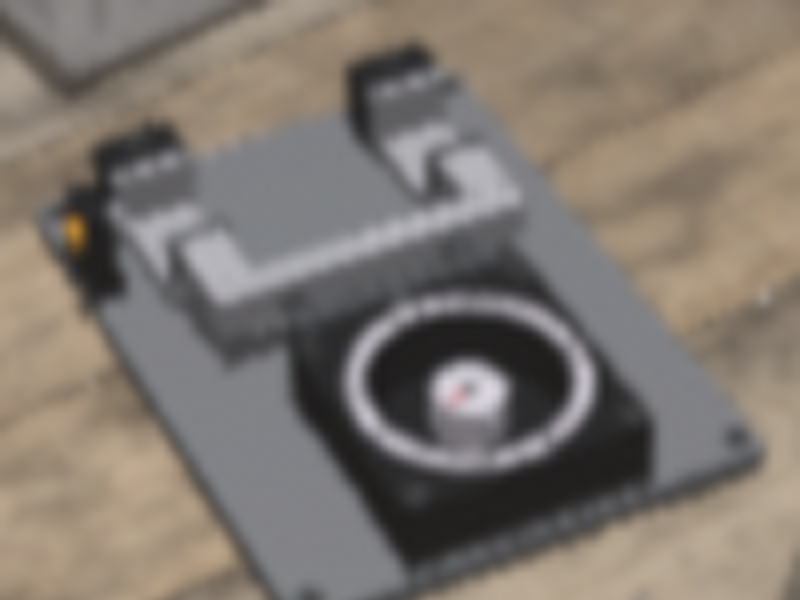

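In the top crop (6x) the plate corners are near (115,55), (477,100), (405,578) and (42,525), and the knob is at (239,440). In the scene crop (8x) the knob is at (470,385), and the plate corners are at (40,215) and (765,455). Next I triangulate.

```bash
cat > h.py <<'E'
from plant import bot
import cv2,numpy as np
from scipy.optimize import least_squares
np.set_printoptions(precision=3,suppress=True)
P={n:bot.camera_params(n) for n in("scene","top")}
def proj(n,p):
    c=P[n];f=192/np.tan(np.radians(c["fovy"]/2));q=np.atleast_2d(p)@c["camera_from_world"][:3,:3].T+c["camera_from_world"][:3,3]
    return q[:,:2]/q[:,2:]*f+[c["cx"],c["cy"]]
def tri(s,t):
    r=least_squares(lambda p:np.r_[proj("scene",p)[0]-s,proj("top",p)[0]-t],[500,0,20]);return r.x,r.fun
T=lambda U,V:np.array([200+(U+.5)/6-.5,160+(V+.5)/6-.5])
S=lambda U,V:np.array([210+(U+.5)/8-.5,175+(V+.5)/8-.5])
def onz(n,uv,z): return least_squares(lambda p:proj(n,[p[0],p[1],z])[0]-uv,[500,0]).x
E
python3 - <<'E'
from h import *
print("knob",*tri(S(470,385),T(239,440)), onz("top",T(239,440),38),onz("scene",S(470,385),38))
print("rim",*tri(S(470,380),T(239,437)))
print("cornerFL",*tri(S(40,215),T(115,55)));print("cornerNR",*tri(S(765,455),T(405,578)))
# fixture fit
loc=np.array([[97,100,12],[97,-100,12],[-165,-100,12],[-165,100,12],[-108,0,38]]);tp=np.array([T(115,55),T(477,100),T(405,578),T(42,525),T(239,440)])
sl=np.array([[97,100,12],[-165,-100,12],[-108,0,38]]);sp=np.array([S(40,215),S(765,455),S(470,385)])
def W(v,l):
    c,s=np.cos(v[2]),np.sin(v[2]);return l@np.array([[c,s,0],[-s,c,0],[0,0,1]])+[v[0],v[1],v[3]]
for nm,a,b in(("both",1,1),("top",1,0),("scene",0,1)):
    r=least_squares(lambda v:np.r_[a*(proj("top",W(v,loc))-tp).ravel(),b*(proj("scene",W(v,sl))-sp).ravel(),(0 if a*b else v[3])],[550,50,0,0])
    print(nm,r.x,r.fun); 
    if a*b: v=r.x; print("knob",W(v,np.array([[-108,0,38.]])),"seat",W(v,np.array([[45,0,36.]])),"laid",W(v,np.array([[42,-15,36.]])))
# bar
m={}
for n,f,(x,y,w,h) in(("top","t_raw",(105,210,60,40)),("scene","s_raw",(130,245,65,65))):
    g=cv2.cvtColor(cv2.imread(f"pics/{f}.png"),6)[y:y+h,x:x+w]; th,b=cv2.threshold(g,0,255,cv2.THRESH_BINARY_INV+cv2.THRESH_OTSU)
    k,l,st,c=cv2.connectedComponentsWithStats(b); i=1+st[1:,4].argmax();p=(np.argwhere(l==i)[:,::-1]+[x,y]).astype(np.float32)
    m[n]=p;print(n,th,st[i],cv2.minAreaRect(p))
def hull(n,v):
    a=np.linspace(0,2*np.pi,24,endpoint=False);o=np.array([[14*np.cos(t),e,14*np.sin(t)] for e in(-80,80) for t in a])
    return proj(n,W(v,o))
def mom(n,q):
    M=cv2.moments(cv2.convexHull(q.astype(np.float32)));
    return np.array([M["m10"]/M["m00"],M["m01"]/M["m00"],.5*np.arctan2(2*M["mu11"],M["mu20"]-M["mu02"])*20])
for ns in(["top"],["scene"],["top","scene"]):
    r=least_squares(lambda v:np.r_[np.concatenate([mom(n,hull(n,v))-mom(n,m[n]) for n in ns]),(v[3]-14 if len(ns)<2 else 0)],[450,300,-.5,14],diff_step=1e-4)
    print(ns,r.x,r.fun)
print(proj("top",onz("top",[10,10],0).tolist()+[0]))
E
```

```text
knob [504.759  11.862  41.291] [ 0.714  0.083 -0.572 -0.484] [503.487  10.177] [509.082  11.39 ]
rim [505.927  11.478  42.851] [ 0.588  0.068 -0.471 -0.399]
cornerFL [720.106  78.596  10.1  ] [ 0.286  0.045 -0.23  -0.172]
cornerNR [432.584 -75.165  10.9  ] [ 0.708  0.063 -0.548 -0.504]
both [610.831  -5.204  -0.158  -1.221] [-0.153 -0.884 -0.631  0.082  0.337 -0.378 -0.771 -0.59  -0.498 -0.177
  0.007 -0.5    1.506 -0.215  0.846  1.252  0.   ]
knob [[504.177  11.792  36.779]] seat [[655.271 -12.286  34.779]] laid [[649.948 -26.627  34.779]]
top [609.427  -6.236  -0.156  -0.024] [ 0.064 -0.51  -0.337  0.352  0.785  0.001 -0.404 -0.102 -0.117  0.238
  0.    -0.     0.    -0.     0.     0.    -0.024]
scene [612.352  -3.561  -0.164  -0.081] [-0.    -0.    -0.    -0.    -0.    -0.    -0.    -0.    -0.    -0.
 -0.576 -0.971  0.609 -0.301 -0.085  0.992 -0.081]
top 112.0 [  0   5  58  29 544] ((133.15000915527344, 231.95001220703125), (20.23857307434082, 54.074947357177734), 71.56504821777344)
scene 110.0 [  9   9  47  50 727] ((162.25, 278.75), (12.727920532226562, 60.10407638549805), 45.0)
['top'] [519.453 345.191   0.258  14.   ] [ 0. -0. -0.  0.]
['scene'] [524.559 356.134   0.424  14.   ] [-0. -0.  0.  0.]
['top', 'scene'] [523.835 352.08    0.327   9.471] [-1.72  -1.167 -1.341  1.753  0.346  1.593  0.   ]
[[10. 10.]]
```

```bash
cat >> h.py <<'E'
def W(v,l):
    c,s=np.cos(v[2]),np.sin(v[2]);return np.atleast_2d(np.array(l,float))@np.array([[c,s,0],[-s,c,0],[0,0,1]])+[v[0],v[1],v[3]]
def box(x0,x1,y0,y1,z): return [[x0,y0,z],[x1,y0,z],[x1,y1,z],[x0,y1,z],[x0,y0,z]]
a=np.linspace(0,2*np.pi,40)
circ=lambda r,z:[[-108+r*np.cos(t),r*np.sin(t),z] for t in a]
FIX=[box(-165,97,-100,100,12),circ(39,42),circ(14,38),box(14,60,43,73,22),box(14,60,-73,-43,22),box(-159,-57,-52,52,42),[[59,40,46],[59,76,46]],[[59,-40,46],[59,-76,46]]]
BAR=[[[14*np.cos(t),e,14*np.sin(t)] for t in a] for e in(-80,80)]
def draw(n,im,v,ls,rect,k,col):
    x,y,w,h=rect
    o=cv2.resize(im[y:y+h,x:x+w],None,fx=k,fy=k,interpolation=cv2.INTER_CUBIC) if isinstance(rect,tuple) else im
    for l in ls:
        q=(proj(n,W(v,l))+.5-[x,y])*k-.5
        cv2.polylines(o,[np.round(q*8).astype(np.int32)],False,col,1,cv2.LINE_AA,3)
    return o
E
python3 - <<'E'
from h import *
t=cv2.imread("pics/t_raw.png");s=cv2.imread("pics/s_raw.png")
v=[610.2,-5.4,-.158,0];b=[522,350,.34,14]
A=draw("top",t,v,FIX,(200,160,85,100),4,(0,0,255));B=draw("scene",s,v,FIX,(205,170,105,85),4,(0,0,255))
C=draw("top",t,b,BAR,(100,205,85,50),4,(0,0,255));D=draw("scene",s,b,BAR,(125,235,105,65),4,(0,0,255))
o=np.zeros((600,800,3),np.uint8);o[:400,:340]=A;o[400:600,:340]=C;o[:340,350:770]=B;o[340:600,350:770]=D
cv2.imwrite("pics/m1.png",o)
E
```

```text
(no output)
```

View pics/m1.png

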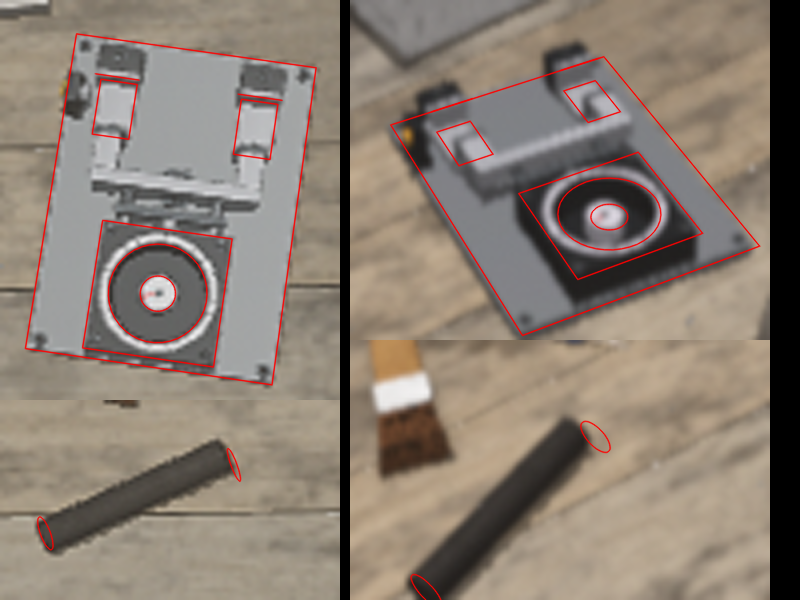

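The top overlay fits the fixture well. The scene overlay sits about 1-2 px too far right, which is a calibration offset. The bar guess is poor because the plank line at row 513 spoiled the segmentation, so I'll redo it.

```bash
cat >> h.py <<'E'
def barfit(ims,rects,ns,th=100):
    M={}
    for n in ns:
        x,y,w,h=rects[n];g=cv2.resize(cv2.cvtColor(ims[n],6)[y:y+h,x:x+w],None,fx=4,fy=4,interpolation=cv2.INTER_CUBIC)
        b=cv2.morphologyEx((g<th).astype(np.uint8),cv2.MORPH_OPEN,cv2.getStructuringElement(cv2.MORPH_ELLIPSE,(19,19)))
        k,l,st,c=cv2.connectedComponentsWithStats(b);i=1+st[1:,4].argmax()
        M[n]=(np.argwhere(l==i)[:,::-1]+.5)/4-.5+[x,y]
    def mom(q):
        h=cv2.convexHull(q.astype(np.float32));m=cv2.moments(h);r=cv2.minAreaRect(h)[1]
        return np.array([m["m10"]/m["m00"],m["m01"]/m["m00"],20*.5*np.arctan2(2*m["mu11"],m["mu20"]-m["mu02"])]),r
    f=lambda v,n:mom(proj(n,W(v,np.concatenate(BAR))))
    r=least_squares(lambda v:np.r_[np.concatenate([f(v,n)[0]-mom(M[n])[0] for n in ns]),(v[3]-14)*.3*(len(ns)<2)],[470,300,-.5,14],diff_step=1e-4)
    print(ns,r.x,r.fun,[(f(r.x,n)[1],mom(M[n])[1]) for n in ns]); return r.x
E
python3 - <<'E'
from h import *
ims={"top":cv2.imread("pics/t_raw.png"),"scene":cv2.imread("pics/s_raw.png")}
R={"top":(103,208,62,42),"scene":(128,252,65,52)}
for th in(95,110):
  for ns in(["top"],["scene"],["top","scene"]): barfit(ims,R,ns,th)
E
```

```text
['top'] [523.932 353.123   0.422  14.   ] [ 0.  0. -0.  0.] [((8.693744659423828, 52.103782653808594), (9.482033729553223, 51.39728546142578))]
['scene'] [525.105 356.106   0.428  14.   ] [ 0. -0.  0.  0.] [((10.740934371948242, 60.47296142578125), (11.944096565246582, 59.819793701171875))]
['top', 'scene'] [525.076 354.979   0.424  12.805] [-0.461 -0.309 -0.036  0.46   0.082  0.05  -0.   ] [((8.686111450195312, 52.06053924560547), (9.482033729553223, 51.39728546142578)), ((10.726556777954102, 60.417728424072266), (11.944096565246582, 59.819793701171875))]
['top'] [523.756 352.723   0.422  14.   ] [-0.  0.  0.  0.] [((8.693836212158203, 52.102474212646484), (10.121121406555176, 51.788753509521484))]
['scene'] [524.829 356.112   0.429  14.   ] [ 0.  0. -0.  0.] [((10.743226051330566, 60.470829010009766), (12.948330879211426, 60.485252380371094))]
['top', 'scene'] [525.042 354.828   0.424  12.38 ] [-0.5   -0.339 -0.046  0.502  0.093  0.065 -0.   ] [((8.683624267578125, 52.04336166381836), (10.121121406555176, 51.788753509521484)), ((10.723407745361328, 60.395713806152344), (12.948330879211426, 60.485252380371094))]
```

```bash
python3 -m pendant '[[[0.39,1,0],[0,0,1],1],[[0.39,1,0],[0,0,1],1],[[0.39,1,0],[0,0,1],1],[[0.39,1,0],[0,0,1],1],[[0.39,1,0],[0,0,1],1],[[0.39,1,0],[0,0,1],1],[[0.39,1,0],[0,0,1],1],[[0.39,1,0],[0,0,1],1],[[0.39,1,0],[0,0,1],1],[[0.39,1,0],[0,0,1],1]]'
python3 -m pendant '[[[0.39,1,0],[0,0,1],1],[[0.39,1,0],[0,0,1],1],[[0.39,1,0],[0,0,1],1],[[0.39,1,0],[0,0,0.41],1],[[0.39,1,0],[0,0,0],1],[[0.39,1,0],[0,0,0],1],[[0.39,1,0],[0,0,0],1],[[0.39,1,0],[0,0,0],1],[[0.39,1,0],[0,0,0],1],[[0.39,1,0],[0,0,0],1]]'
python3 -m pendant '[[[0.39,1,0],[0,0,0],1],[[0.39,1,0],[0,0,0],1],[[0.39,1,0],[0,0,0],1],[[0.39,1,0],[0,0,0],1],[[0.39,1,-0.4],[0,0,0],1],[[0.39,1,-0.6],[0,0,0],1],[[0.39,1,-0.8],[0,0,0],1],[[0.36,1,-0.9],[0,0,0],1],[[0,0,0],[0,0,0],1],[[0,0,0],[0,0,0],1]]'
```

```text
time: 1.33
tool_pos: [314.8, -185.0, 212.4]
tcp_rot: [3.141, 0.0, 1.591]
contact_force: [1.3, 0.0, -0.2]
grip_width: 92.0
finger_force: 0.0
time: 2.17
tool_pos: [431.9, 115.3, 212.4]
tcp_rot: [3.141, 0.0, 1.995]
contact_force: [0.3, 0.1, -0.3]
grip_width: 92.0
finger_force: 0.0
time: 3.0
tool_pos: [523.0, 354.1, 128.0]
tcp_rot: [-3.136, 0.0, 1.997]
contact_force: [0.8, -0.5, -0.2]
grip_width: 91.7
finger_force: 0.0
```

```bash
python3 -m pendant '[[[0.03,0,-0.8],[0,0,0],1],[[0.02,0,-0.8],[0,0,0],1],[[0,0,-0.7],[0,0,0],1],[[0,0,-0.6],[0,0,0],1],[[0,0,-0.5],[0,0,0],0.5],[[0,0,-0.2],[0,0,0],0.2],[[0,0,0],[0,0,0],-0.1],[[0,0,0],[0,0,0],-0.2],[[0,0,0],[0,0,0],-1],[[0,0,0],[0,0,0],-1]]'
python3 -m pendant '[[[0,0,0],[0,0,0],-1],[[0,0,0],[0,0,0],-1],[[0,0,0],[0,0,0],-1],[[0,0,0],[0,0,0],-1],[[0,0,0],[0,0,0],-1],[[0,0,0],[0,0,0],-1],[[0,0,0.1],[0,0,0],-1],[[0,0,0.2],[0,0,0],-1],[[0,0,0.5],[0,0,0],-1],[[0,0,0.5],[0,0,0],-1]]'
```

```text
time: 3.83
tool_pos: [526.6, 353.8, 25.0]
tcp_rot: [3.139, -0.0, 1.995]
contact_force: [-0.7, 0.7, 0.0]
grip_width: 56.4
finger_force: 0.0
time: 4.67
tool_pos: [525.5, 353.3, 62.7]
tcp_rot: [-3.141, 0.0, 1.995]
contact_force: [0.8, -0.2, 0.9]
grip_width: 0.5
finger_force: 0.0
```

```bash
python3 - <<'E'
from h import *
print(bot.get_obs())
s=bot.capture("scene");t=bot.capture("top")
cv2.imwrite("pics/s2.png",s);cv2.imwrite("pics/t2.png",t)
o=np.zeros((560,800,3),np.uint8)
o[:,:400]=cv2.resize(t[190:260,95:145],(400,560),interpolation=2);o[:,400:]=cv2.resize(s[215:315,125:196],(400,560),interpolation=2)
cv2.imwrite("pics/m2.png",o)
E
```

```text
{'time': 4.6667, 'joint_positions': array([ 0.471,  0.678,  1.39 , -0.   ,  1.075,  0.047]), 'dq': array([ 0.   , -0.225, -0.168,  0.001,  0.367,  0.   ]), 'tau': array([  0.029, -54.653, -20.668,   0.068,  -0.417,  -0.002]), 'tool_pos': array([525.46 , 353.313,  62.675]), 'tcp_rot': array([-3.141,  0.   ,  1.995]), 'contact_force': array([ 0.81 , -0.173,  0.853]), 'moment': array([ 0.054, -0.106,  0.019]), 'finger_force': 0.0, 'grip_width': 0.49955547873906636}
```

View pics/m2.png

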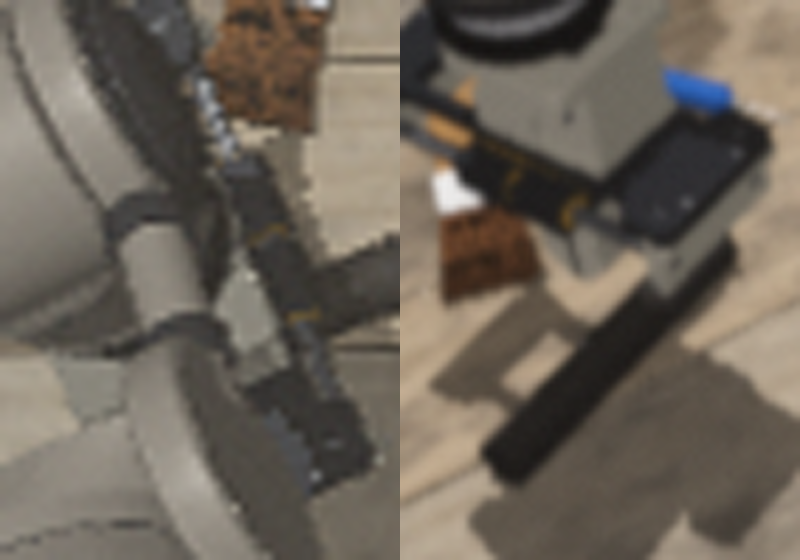

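```bash
python3 - <<'E'
from h import *
f=lambda p:((proj("scene",p)+.5-[125,215])*[400/71,5.6]+[400,0])
for z in(14,54): print(z,f(W([525,354,.424,z],[[0,-80,0],[0,80,0],[0,0,0]])))
g=lambda p:((proj("top",p)+.5-[95,190])*8)
for z in(14,54): print(z,g(W([525,354,.424,z],[[0,-80,0],[0,80,0],[0,0,0]])))
for w in(0,28): print(w,[f(W([525,354,.424,62-17],[[s*w/2,0,0],[s*(w/2+19),0,0]])).tolist() for s in(1,-1)])
E
```

```text
14 [[725.854 242.309]
 [507.424 469.689]
 [621.794 350.633]]
54 [[714.704 189.188]
 [489.672 416.868]
 [607.626 297.526]]
14 [[492.458 227.35 ]
 [126.799 394.724]
 [310.295 310.732]]
54 [[469.901 215.176]
 [ 93.538 387.281]
 [282.425 300.906]]
0 [[[610.8721349080024, 309.6944179232944], [580.5512105722883, 294.4132504612753]], [[610.8721349080024, 309.6944179232944], [641.6105585114917, 325.1859970520395]]]
28 [[[588.4904017158444, 298.4144513492959], [558.471689444043, 283.28559300247946]], [[633.4805387589377, 321.0886221853383], [664.532135980947, 336.7380348437045]]]
```

The bar still lies on the bench, so the fingers closed on nothing. The bar's ends are at (507,470) and (726,245) in the right half, where they were predicted on the bench. The fingers seem to sit higher than reported. I'll open, descend and check before closing.

```bash
python3 -m pendant '[[[0,0,0],[0,0,0],1],[[0,0,0],[0,0,0],1],[[0,0,0],[0,0,0],1],[[0,0,0],[0,0,0],1],[[0,0,0],[0,0,0],1],[[0,0,0],[0,0,0],1],[[0,0,0],[0,0,0],1],[[0,0,0],[0,0,0],1],[[0,0,0],[0,0,0],1],[[0,0,0],[0,0,0],1]]'
python3 -m pendant '[[[0,0,-0.3],[0,0,0],1],[[0,0,-0.3],[0,0,0],1],[[0,0,-0.3],[0,0,0],1],[[0,0,-0.2],[0,0,0],1],[[0,0,-0.1],[0,0,0],1],[[0,0,0],[0,0,0],1],[[0,0,0],[0,0,0],1],[[0,0,0],[0,0,0],1],[[0,0,0],[0,0,0],1],[[0,0,0],[0,0,0],1]]'
python3 - <<'E'
from h import *
o=bot.get_obs();print(o["tool_pos"],o["contact_force"],o["joint_positions"])
s=bot.capture("scene");t=bot.capture("top")
cv2.imwrite("pics/s3.png",s);cv2.imwrite("pics/t3.png",t)
z=cv2.resize(s[190:320,105:235],(600,600),interpolation=2)
k=600/130
for p,c in((o["tool_pos"],(0,0,255)),(o["tool_pos"]-[0,0,17],(0,255,0))):
    q=(proj("scene",p)[0]+.5-[105,190])*k;cv2.circle(z,tuple(np.int32(q)),5,c,1)
cv2.imwrite("pics/m3.png",z)
E
```

```text
time: 5.6
tool_pos: [525.8, 353.5, 62.3]
tcp_rot: [3.141, 0.0, 1.995]
contact_force: [0.8, 0.9, -0.1]
grip_width: 62.3
finger_force: 0.0
time: 6.43
tool_pos: [526.0, 353.6, 26.8]
tcp_rot: [3.141, -0.0, 1.995]
contact_force: [0.9, -0.4, -0.3]
grip_width: 91.9
finger_force: 0.0
[526.002 353.647  26.795] [ 0.921 -0.372 -0.28 ] [0.471 0.721 1.419 0.    1.001 0.047]
```

View pics/m3.png

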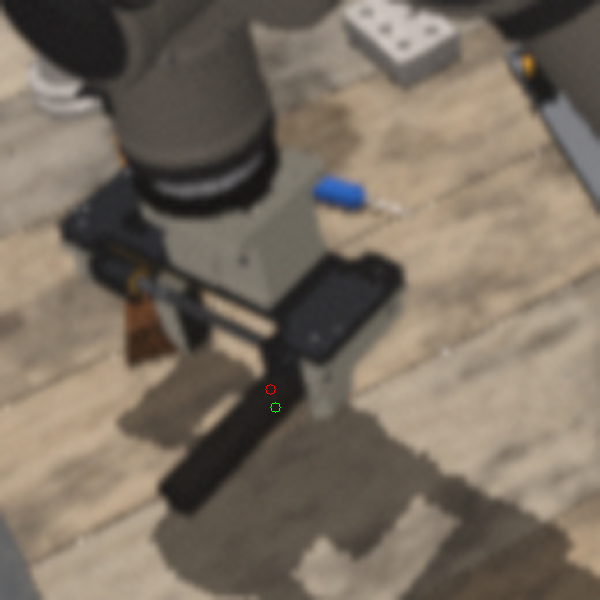

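The fingers straddle the bar, with tips near (325,415) and (195,345). Their midpoint is above the predicted tip point (275,407), so the tips may really be higher than reported. I'll probe downward gently.

```bash
python3 -m pendant '[[[0,0,-0.1],[0,0,0],1],[[0,0,-0.1],[0,0,0],1],[[0,0,0],[0,0,0],1],[[0,0,0],[0,0,0],1],[[0,0,0],[0,0,0],0.2],[[0,0,0],[0,0,0],0.2],[[0,0,0],[0,0,0],0],[[0,0,0],[0,0,0],-0.1],[[0,0,0],[0,0,0],-0.1],[[0,0,0],[0,0,0],-0.2]]'
python3 -m pendant '[[[0,0,0],[0,0,0],-0.4],[[0,0,0],[0,0,0],-0.4],[[0,0,0],[0,0,0],-0.4],[[0,0,0],[0,0,0],-0.4],[[0,0,0],[0,0,0],-0.4],[[0,0,0],[0,0,0],-0.4],[[0,0,0],[0,0,0],-0.4],[[0,0,0],[0,0,0],-0.4],[[0,0,0],[0,0,0],-0.4],[[0,0,0],[0,0,0],-0.4]]'
python3 - <<'E'
from h import *
o=bot.get_obs();print(o)
s=np.mean([bot.capture("scene") for _ in range(3)],0).astype(np.uint8);cv2.imwrite("pics/s4.png",s)
for w in(28,):
  q=W([526,353.6,.424,0],[[e*(46+d),0,9.8] for e in(1,-1) for d in(0,19)]);print((proj("scene",q)+.5-[105,190])*600/130)
E
```

```text
time: 7.37
tool_pos: [525.8, 353.5, 20.4]
tcp_rot: [3.141, 0.0, 1.995]
contact_force: [-0.0, 0.4, -0.3]
grip_width: 56.4
finger_force: 0.0
time: 8.2
tool_pos: [525.7, 353.5, 20.3]
tcp_rot: [3.142, -0.0, 1.995]
contact_force: [0.8, -0.2, -0.2]
grip_width: 27.7
finger_force: 0.0
{'time': 8.2, 'joint_positions': array([0.471, 0.729, 1.423, 0.   , 0.989, 0.047]), 'dq': array([-0.001,  0.   ,  0.001, -0.001,  0.001, -0.   ]), 'tau': array([  0.001, -57.473, -20.395,   0.069,   0.033,   0.   ]), 'tool_pos': array([525.737, 353.484,  20.308]), 'tcp_rot': array([ 3.142, -0.   ,  1.995]), 'contact_force': array([ 0.792, -0.226, -0.216]), 'moment': array([-0.017, -0.117,  0.05 ]), 'finger_force': 0.0, 'grip_width': 27.738941008898703}
[[216.609 377.282]
 [192.993 365.104]
 [335.505 438.594]
 [361.042 451.763]]
```

```bash
python3 -m pendant '[[[0,0,0],[0,0,0],-0.6],[[0,0,0],[0,0,0],-0.6],[[0,0,0],[0,0,0],-0.6],[[0,0,0],[0,0,0],-0.6],[[0,0,0],[0,0,0],-0.6],[[0,0,0],[0,0,0],-0.6],[[0,0,0],[0,0,0],-0.6],[[0,0,0],[0,0,0],-0.6],[[0,0,0],[0,0,0],-0.6],[[0,0,0],[0,0,0],-0.6]]'
python3 - <<'E'
from h import *
s=np.mean([bot.capture("scene") for _ in range(3)],0).astype(np.uint8);cv2.imwrite("pics/s5.png",s)
ims={k:cv2.imread(f"pics/{f}.png") for k,f in(("raw","s_raw"),("s3","s3"),("s4","s4"),("s5","s5"))}
k=600/130
tile=[cv2.resize(ims[n][235:315,125:205],(400,400),interpolation=2) for n in("s3","s5")]
cv2.imwrite("pics/m4.png",np.hstack(tile))
E
```

```text
time: 9.18
tool_pos: [525.8, 353.5, 20.3]
tcp_rot: [3.141, 0.0, 1.995]
contact_force: [0.0, -0.7, 0.0]
grip_width: 18.6
finger_force: 0.0
```

View pics/m4.png

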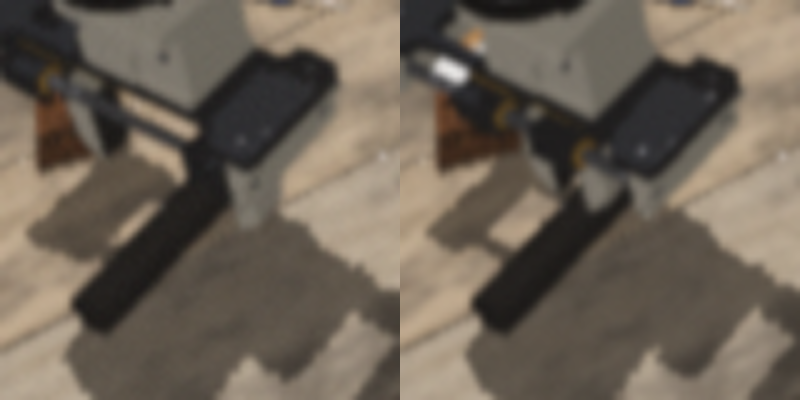

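The left picture shows the fingers open astride the bar. On the right, nearly closed, the finger at (600,200) covers the bar's centre, so the tips are above the bar despite the reported z of 20. I'll check the tip height against the start picture and the robot's kinematics.

```bash
python3 - <<'E'
from h import *
p=np.array([197.58,-486.4,212.2]);y=np.array([np.sin(.3858),-np.cos(.3858),0])
for z in(0,-17): print(z,[(proj("scene",p+e*y+[0,0,z])*800/512).round(1).tolist() for e in(-65,-46,46,65)])
o=bot.get_obs();print(o["joint_positions"],o["tool_pos"])
z=cv2.imread("pics/s_raw.png")[90:190,440:512];w=cv2.imread("pics/s5.png")[215:315,125:205]
def mark(im,off,pts,k):
    im=cv2.resize(im,None,fx=k,fy=k,interpolation=2)
    for q in pts: cv2.circle(im,tuple(np.int32((proj("scene",q)[0]+.5-off)*k)),4,(0,0,255),1)
    return im
yt=np.array([np.sin(1.995),-np.cos(1.995),0])
A=mark(z,[440,90],[p+e*y+[0,0,zz] for e in(-65,-46,46,65) for zz in(-17,40)],5)
B=mark(w,[125,215],[o["tool_pos"]+e*yt+[0,0,zz] for e in(-28.3,-9.3,9.3,28.3) for zz in(-17,40)],5)
cv2.imwrite("pics/m5.png",np.hstack([A,B]))
E
```

```text
0 [[[736.3, 281.0]], [[738.5, 275.3]], [[748.6, 249.5]], [[750.6, 244.5]]]
-17 [[[733.2, 288.6]], [[735.4, 282.9]], [[745.6, 257.0]], [[747.6, 252.0]]]
[ 0.471  0.729  1.423 -0.     0.989  0.047] [525.74  353.497  20.3  ]
```

View pics/m5.png

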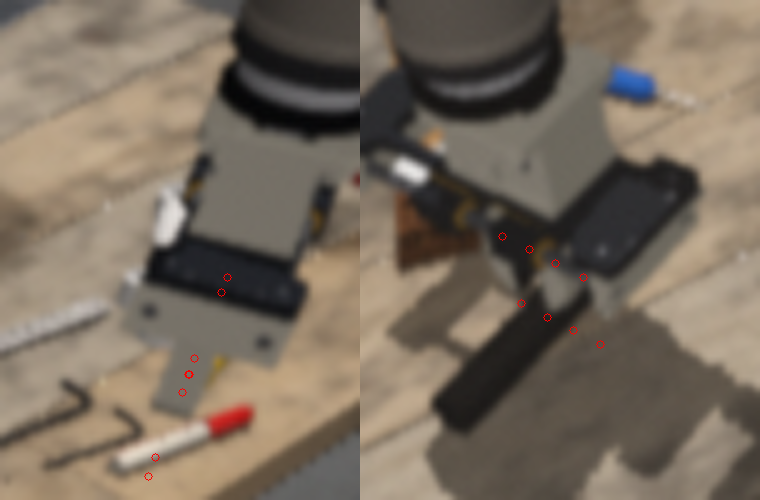

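```bash
python3 -m pendant '[[[0,0,0],[0,0,0],1],[[0,0,0],[0,0,0],1],[[0,0,0],[0,0,0],1],[[0,0,0],[0,0,0],1],[[0,0,0],[0,0,0],1],[[0,0,0],[0,0,0],1],[[0,0,0],[0,0,0],1],[[0,0,-0.03],[0,0,0],1],[[0,0,-0.03],[0,0,0],1],[[0,0,-0.03],[0,0,0],1]]'
python3 -m pendant '[[[0,0,0],[0,0,0],1],[[0,0,-0.04],[0,0,0],1],[[0,0,0],[0,0,0],1],[[0,0,0],[0,0,0],1],[[0,0,-0.04],[0,0,0],1],[[0,0,0],[0,0,0],1],[[0,0,0],[0,0,0],1],[[0,0,0],[0,0,0],1],[[0,0,0],[0,0,0],1],[[0,0,0],[0,0,0],1]]'
```

```text
time: 10.17
tool_pos: [525.7, 353.5, 17.5]
tcp_rot: [3.142, 0.0, 1.995]
contact_force: [0.4, 0.8, 0.4]
grip_width: 80.3
finger_force: 0.0
time: 11.0
tool_pos: [525.8, 353.5, 15.2]
tcp_rot: [3.141, 0.0, 1.995]
contact_force: [0.6, -0.3, -0.2]
grip_width: 92.0
finger_force: 0.0
```

The reported tip height is now below the bench with no contact, so the true tips are higher than reported. I'll keep probing in small steps.

```bash
python3 -m pendant '[[[0,0,-0.05],[0,0,0],1],[[0,0,-0.05],[0,0,0],1],[[0,0,-0.05],[0,0,0],1],[[0,0,0],[0,0,0],1],[[0,0,0],[0,0,0],1],[[0,0,0],[0,0,0],1],[[0,0,0],[0,0,0],1],[[0,0,0],[0,0,0],1],[[0,0,0],[0,0,0],1],[[0,0,0],[0,0,0],1]]' | grep -E "pos|force"
python3 - <<'E'
from h import *
# straightness / silhouette check: where do visible fingertips sit now
o=bot.get_obs();print(o["tool_pos"],o["contact_force"],o["tau"])
s=bot.capture("scene");cv2.imwrite("pics/s6.png",s)
E
```

```text
tool_pos: [525.8, 353.5, 10.8]
contact_force: [-0.2, -1.2, -0.5]
finger_force: 0.0
[525.784 353.511  10.765] [-0.219 -1.189 -0.464] [ -0.    -57.656 -20.072   0.068   0.033   0.   ]
```

```bash
python3 -m pendant '[[[0,0,-0.05],[0,0,0],1],[[0,0,-0.05],[0,0,0],1],[[0,0,-0.05],[0,0,0],1],[[0,0,0],[0,0,0],1],[[0,0,0],[0,0,0],1],[[0,0,0],[0,0,0],1],[[0,0,0],[0,0,0],1],[[0,0,0],[0,0,0],1],[[0,0,0],[0,0,0],0.2],[[0,0,0],[0,0,0],0.2]]' | grep -E "pos|force"
python3 -m pendant '[[[0,0,0],[0,0,0],-0.2],[[0,0,0],[0,0,0],-0.2],[[0,0,0],[0,0,0],-0.2],[[0,0,0],[0,0,0],-0.2],[[0,0,0],[0,0,0],-0.3],[[0,0,0],[0,0,0],-0.35],[[0,0,0],[0,0,0],-0.42],[[0,0,0],[0,0,0],-0.42],[[0,0,0],[0,0,0],-0.42],[[0,0,0],[0,0,0],-0.42]]'
```

```text
tool_pos: [525.8, 353.5, 6.3]
contact_force: [0.6, 0.7, -0.5]
finger_force: 0.0
time: 13.55
tool_pos: [525.9, 353.6, 6.3]
tcp_rot: [3.141, -0.0, 1.995]
contact_force: [-0.6, -0.2, 0.5]
grip_width: 26.6
finger_force: 0.3
```

```bash
python3 -m pendant '[[[0,0,0],[0,0,0],0.6],[[0,0,0],[0,0,0],0.6],[[0,0,0],[0,0,0],0.6],[[0,0,0],[0,0,0],0.6],[[0,0,0],[0,0,0],0.6],[[0,0,-0.06],[0,0,0],0.6],[[0,0,-0.06],[0,0,0],0.6],[[0,0,-0.06],[0,0,0],0.6],[[0,0,-0.06],[0,0,0],0.6],[[0,0,0],[0,0,0],0.6]]' | grep -E "pos|force|width"
python3 -m pendant '[[[0,0,0],[0,0,0],0.6],[[0,0,-0.05],[0,0,0],0.6],[[0,0,0],[0,0,0],0.6],[[0,0,0],[0,0,0],0.6],[[0,0,0],[0,0,0],0.6],[[0,0,0],[0,0,0],0.6],[[0,0,0],[0,0,0],0.6],[[0,0,0],[0,0,0],0.6],[[0,0,0],[0,0,0],0.6],[[0,0,0],[0,0,0],0.6]]'| grep -E "pos|force"
```

```text
tool_pos: [525.4, 353.3, -1.6]
contact_force: [-0.6, -0.2, 0.2]
grip_width: 73.4
finger_force: 0.0
tool_pos: [525.8, 353.5, -2.5]
contact_force: [-1.1, -0.3, -0.3]
finger_force: 0.0
```

```bash
python3 -m pendant '[[[0,0,-0.05],[0,0,0],0.6],[[0,0,-0.05],[0,0,0],0.6],[[0,0,0],[0,0,0],0],[[0,0,0],[0,0,0],0],[[0,0,0],[0,0,0],-0.2],[[0,0,0],[0,0,0],-0.2],[[0,0,0],[0,0,0],-0.3],[[0,0,0],[0,0,0],-0.3],[[0,0,0],[0,0,0],-0.3],[[0,0,0],[0,0,0],-0.3]]' | grep -E "pos|force|width"
python3 -m pendant '[[[0,0,0],[0,0,0],-0.5],[[0,0,0],[0,0,0],-0.5],[[0,0,0],[0,0,0],-0.5],[[0,0,0],[0,0,0],-1],[[0,0,0],[0,0,0],-1],[[0,0,0],[0,0,0],-1],[[0,0,0],[0,0,0],-1],[[0,0,0],[0,0,0],-1],[[0,0,0],[0,0,0],-1],[[0,0,0],[0,0,0],-1]]'
```

```text
tool_pos: [525.8, 353.5, -5.4]
contact_force: [-0.1, -1.2, -1.0]
grip_width: 32.6
finger_force: 0.0
time: 16.88
tool_pos: [525.9, 353.5, -5.4]
tcp_rot: [3.141, -0.0, 1.995]
contact_force: [1.0, 0.9, 0.4]
grip_width: 27.4
finger_force: 30.0
```

Gripped: 27.4 mm wide at 30 N. The bar axis (z 14) corresponds to a reported TCP z of -5.4, and I'll use that relation from here. Now lift and carry it to above the seats.

```bash
python3 -m pendant '[[[0,0,0.2],[0,0,0],-1],[[0,0,0.5],[0,0,0],-1],[[0,0,0.7],[0,0,0],-1],[[0,0,0.8],[0,0,0],-1],[[0,0,0.67],[0,0,0],-1],[[0.16,-0.5,0],[0,0,-0.2],-1],[[0.315,-0.974,0],[0,0,-0.37],-1],[[0.315,-0.974,0],[0,0,-0.37],-1],[[0.315,-0.974,0],[0,0,-0.37],-1],[[0.315,-0.974,0],[0,0,-0.37],-1]]' | grep -E "pos|force|width"
python3 -m pendant '[[[0.315,-0.974,0],[0,0,-0.37],-1],[[0.315,-0.974,0],[0,0,-0.37],-1],[[0.315,-0.974,0],[0,0,-0.37],-1],[[0.315,-0.974,0],[0,0,-0.37],-1],[[0.315,-0.974,0],[0,0,-0.37],-1],[[0.315,-0.974,0],[0,0,-0.37],-1],[[0.315,-0.974,0],[0,0,-0.37],-1],[[0.315,-0.974,0],[0,0,-0.37],-1],[[0.16,-0.48,0],[0,0,-0.21],-1],[[0,0,0],[0,0,0],-1]]'
python3 - <<'E'
from h import *
for n in("top","scene"): cv2.imwrite(f"pics/{n[0]}7.png",np.mean([bot.capture(n) for _ in range(3)],0).astype(np.uint8))
print(bot.get_obs())
E
```

```text
tool_pos: [567.6, 219.4, 79.6]
contact_force: [0.6, -0.5, -1.3]
grip_width: 27.3
finger_force: 30.0
time: 18.55
tool_pos: [648.7, -30.9, 79.5]
tcp_rot: [-3.141, 0.001, 1.407]
contact_force: [-0.3, 0.7, -1.4]
grip_width: 27.0
finger_force: 30.0
{'time': 18.85, 'joint_positions': array([-0.157,  0.684,  1.322,  0.   ,  1.136, -0.001]), 'dq': array([ 0.   , -0.002, -0.005, -0.003, -0.002,  0.001]), 'tau': array([ -0.465, -59.001, -23.328,   0.053,   0.041,   0.   ]), 'tool_pos': array([648.248, -25.141,  80.461]), 'tcp_rot': array([-3.141, -0.   ,  1.415]), 'contact_force': array([ 0.411, -0.169, -1.854]), 'moment': array([-0.033, -0.081,  0.026]), 'finger_force': 29.999147057533264, 'grip_width': 27.20875361249471}
```

```bash
python3 - <<'E'
from h import *
b=[648.3,-25.1,-.156,99.9]
o=np.zeros((600,800,3),np.uint8)
for j,(n,c) in enumerate((("top",7),("scene",7))):
    im=cv2.imread(f"pics/{n[0]}7.png");q=proj(n,W(b,np.concatenate(BAR)));ce=np.int32(q.mean(0))
    print(n,q.min(0),q.max(0))
    r=(int(ce[0]-33),int(ce[1]-50),66,100)
    o[:600,j*400:j*400+396]=draw(n,im,b,BAR,r,6,(0,0,255))
    print(r)
cv2.imwrite("pics/m7.png",o)
E
```

```text
top [223.379 176.004] [276.155 192.192]
(216, 133, 66, 100)
scene [227.019 168.544] [275.958 191.097]
(218, 129, 66, 100)
```

View pics/m7.png

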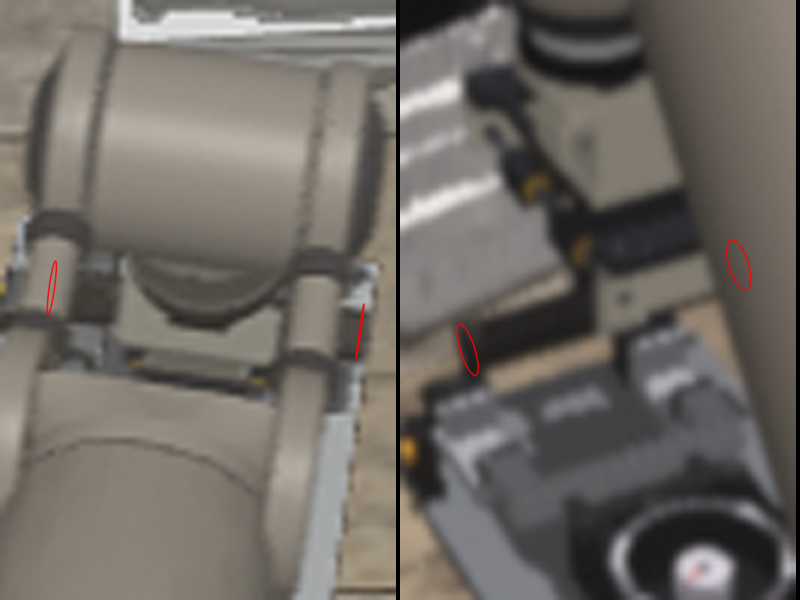

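In the scene view (right half) the bar's left end is at about (470,340), close to the predicted (468,350). In the top view its visible parts, at (97,299) and (360,330), also lie near the prediction. So the xy position agrees to a few mm. Now I measure the edge profiles numerically.

```bash
cat >> h.py <<'E'
def edges(n,v,cols):
    q=proj(n,W(v,np.concatenate(BAR))).astype(np.float32);h=cv2.convexHull(q)[:,0]
    r=[]
    for u in cols:
        ys=[]
        for a,b in zip(h,np.roll(h,-1,0)):
            if (a[0]-u)*(b[0]-u)<0: ys.append(a[1]+(u-a[0])/(b[0]-a[0])*(b[1]-a[1]))
        r.append((u,np.round(sorted(ys),1).tolist()))
    return r
E
python3 - <<'E'
from h import *
b=[648.3,-25.1,-.156,99.9]
t=cv2.cvtColor(cv2.imread("pics/t7.png"),6);s=cv2.cvtColor(cv2.imread("pics/s7.png"),6)
for u in(230,232,234,274,275): print("T",u,edges("top",b,[u])[0][1],"176:",t[174:194,u] if u<260 else t[178:198,u])
for u in(232,236,240,244): print("S",u,edges("scene",b,[u])[0][1],"176:",s[172:198,u])
print("Srow end", [(r,s[r,224:238].tolist()) for r in(184,186,188)])
E
```

```text
T 230 [176.6999969482422, 185.89999389648438] 176: [ 68  74  82  89  75  69  62  61  60  59  61  57  56 102 115 114 116 102
  72  65]
T 232 [177.0, 186.1999969482422] 176: [ 82  94  98 108  75  68  69  59  60  63  62  57  52  87 110 110 111 128
 106 108]
T 234 [177.3000030517578, 186.5] 176: [ 80  89  94 103  79  64  71  71  71  61  63  63  63  99 101  93  92  92
  91  93]
T 274 [182.89999389648438, 192.10000610351562] 176: [ 78  73  95 113 133 166  94  64  75  75  74  73  68  63  54  90 109 109
 107 140]
T 275 [183.0, 191.60000610351562] 176: [ 78  75 102 164 161 172 118  65  72  73  74  72  70  65  59 103 150 144
 136 174]
S 232 [181.1999969482422, 190.5] 176: [132 134 132 130 129 120 104  91  95  91  57  38  37  37  35  32  31  39
  62  86  87  91 111 113 100  93]
S 236 [179.89999389648438, 189.1999969482422] 176: [135 133 129 121 108  96 111 121  95  56  39  37  34  33  31  32  49  90
 127 142 142 125  90  70  73  96]
S 240 [178.6999969482422, 188.0] 176: [131 125 108  93 112 136 125  83  49  36  34  34  33  30  35  58 101 135
 144 134 105  76  67  67  70  70]
S 244 [177.5, 186.6999969482422] 176: [ 94  95 110 134 143 121  72  40  34  34  33  30  30  36  63 104 131 134
 121  96  73  67  72  97 119 119]
Srow end [(184, [99, 112, 104, 68, 47, 50, 52, 44, 37, 35, 36, 36, 34, 35]), (186, [115, 118, 113, 81, 44, 37, 41, 39, 35, 34, 32, 32, 31, 32]), (188, [123, 120, 115, 99, 61, 34, 32, 31, 31, 32, 35, 38, 49, 59])]
```

```bash
python3 -m pendant '[[[0.05,-0.05,-0.3],[0,0,0],-1],[[0,0,-0.4],[0,0,0],-1],[[0,0,-0.4],[0,0,0],-1],[[0,0,-0.3],[0,0,0],-1],[[0,0,-0.2],[0,0,0],-1],[[0,0,-0.15],[0,0,0],-1],[[0,0,-0.1],[0,0,0],-1],[[0,0,-0.1],[0,0,0],-1],[[0,0,0],[0,0,0],-1],[[0,0,0],[0,0,0],-1]]' 
python3 -m pendant '[[[0,0,-0.05],[0,0,0],-1],[[0,0,-0.03],[0,0,0],-1],[[0,0,-0.02],[0,0,0],-1],[[0,0,0],[0,0,0],-1],[[0,0,0],[0,0,0],-1],[[0,0,0],[0,0,0],-1],[[0,0,0],[0,0,0],-1],[[0,0,0],[0,0,0],-1],[[0,0,0],[0,0,0],-1],[[0,0,0],[0,0,0],-1]]'
```

```text
time: 19.68
tool_pos: [650.4, -28.1, 22.3]
tcp_rot: [3.141, 0.0, 1.413]
contact_force: [-0.7, -0.2, -1.9]
grip_width: 27.8
finger_force: 30.0
time: 20.52
tool_pos: [650.3, -28.1, 19.1]
tcp_rot: [3.141, 0.0, 1.413]
contact_force: [-0.8, 0.2, -1.9]
grip_width: 27.7
finger_force: 30.0
```

```bash
python3 -m pendant '[[[0,0,-0.03],[0,0,0],-1],[[0,0,0],[0,0,0],-1],[[0,0,-0.03],[0,0,0],-1],[[0,0,0],[0,0,0],-1],[[0,0,0],[0,0,0],-1],[[0,0,0],[0,0,0],-1],[[0,0,0],[0,0,0],-1],[[0,0,0],[0,0,0],-1],[[0,0,0],[0,0,0],-1],[[0,0,0],[0,0,0],-1]]' | grep -E "pos|force" 
python3 -m pendant '[[[0,0,-0.02],[0,0,0],-1],[[0,0,0],[0,0,0],-1],[[0,0,0],[0,0,0],-1],[[0,0,0],[0,0,0],-1],[[0,0,0],[0,0,0],-1],[[0,0,0],[0,0,0],-1],[[0,0,0],[0,0,0],-1],[[0,0,0],[0,0,0],-1],[[0,0,0],[0,0,0],-1],[[0,0,0],[0,0,0],-1]]'| grep -E "pos|force"
```

```text
tool_pos: [650.3, -28.0, 17.3]
contact_force: [0.9, -1.0, -2.0]
finger_force: 30.0
tool_pos: [650.3, -28.0, 16.7]
contact_force: [-0.3, -0.6, -2.1]
finger_force: 30.0
```

```bash
python3 -m pendant '[[[0,0,-0.01],[0,0,0],-1],[[0,0,0],[0,0,0],-1],[[0,0,-0.01],[0,0,0],-1],[[0,0,0],[0,0,0],-1],[[0,0,0],[0,0,0],-1],[[0,0,0],[0,0,0],-1],[[0,0,0],[0,0,0],-1],[[0,0,0],[0,0,0],-1],[[0,0,0],[0,0,0],-1],[[0,0,0],[0,0,0],-1]]' | grep -E "pos|force" 
python3 -m pendant '[[[0,0,-0.01],[0,0,0],-1],[[0,0,0],[0,0,0],-1],[[0,0,-0.01],[0,0,0],-1],[[0,0,0],[0,0,0],-1],[[0,0,0],[0,0,0],-1],[[0,0,0],[0,0,0],-1],[[0,0,0],[0,0,0],-1],[[0,0,0],[0,0,0],-1],[[0,0,0],[0,0,0],-1],[[0,0,0],[0,0,0],-1]]'| grep -E "pos|force|time"
```

```text
tool_pos: [650.3, -28.0, 16.5]
contact_force: [-2.3, 0.2, 4.7]
finger_force: 30.0
time: 23.85
tool_pos: [650.4, -28.1, 16.5]
contact_force: [-4.1, -0.0, 8.3]
finger_force: 30.0
```

Seated: contact at a reported z of 16.5, as predicted. I'll ease off slightly and slide along fixture +y, slowing near the stop.

```bash
python3 -m pendant '[[[0,0,0.03],[0,0,0],-1],[[0,0,0],[0,0,0],-1],[[0.007,0.045,0],[0,0,0],-1],[[0.007,0.045,0],[0,0,0],-1],[[0.007,0.045,0],[0,0,0],-1],[[0.007,0.045,0],[0,0,0],-1],[[0.007,0.045,0],[0,0,0],-1],[[0.007,0.045,0],[0,0,0],-1],[[0,0,0],[0,0,0],-1],[[0,0,0],[0,0,0],-1]]' | grep -E "pos|force" 
python3 -m pendant '[[[0.004,0.025,0],[0,0,0],-1],[[0,0,0],[0,0,0],-1],[[0.004,0.025,0],[0,0,0],-1],[[0,0,0],[0,0,0],-1],[[0.004,0.025,0],[0,0,0],-1],[[0,0,0],[0,0,0],-1],[[0,0,0],[0,0,0],-1],[[0,0,0],[0,0,0],-1],[[0,0,0],[0,0,0],-1],[[0,0,0],[0,0,0],-1]]'| grep -E "pos|force|time"
```

```text
tool_pos: [651.8, -19.7, 16.5]
contact_force: [0.6, -1.4, 3.5]
finger_force: 30.0
time: 25.52
tool_pos: [651.9, -17.7, 16.6]
contact_force: [-0.4, -3.9, 4.7]
finger_force: 30.0
```

```bash
python3 -m pendant '[[[0.003,0.02,0],[0,0,0],-1],[[0,0,0],[0,0,0],-1],[[0.003,0.02,0],[0,0,0],-1],[[0,0,0],[0,0,0],-1],[[0.003,0.02,0],[0,0,0],-1],[[0,0,0],[0,0,0],-1],[[0,0,0],[0,0,0],-1],[[0,0,0],[0,0,0],-1],[[0,0,0],[0,0,0],-1],[[0,0,0],[0,0,0],-1]]' | grep -E "pos|force" 
```

```text
tool_pos: [652.2, -16.0, 16.5]
contact_force: [1.0, -4.4, 5.3]
finger_force: 30.0
```

```bash
python3 -m pendant '[[[0.003,0.02,0],[0,0,0],-1],[[0,0,0],[0,0,0],-1],[[0.003,0.02,0],[0,0,0],-1],[[0,0,0],[0,0,0],-1],[[0.003,0.02,0],[0,0,0],-1],[[0,0,0],[0,0,0],-1],[[0,0,0],[0,0,0],-1],[[0,0,0],[0,0,0],-1],[[0,0,0],[0,0,0],-1],[[0,0,0],[0,0,0],-1]]' | grep -E "pos|force" 
```

```text
tool_pos: [652.4, -14.2, 16.6]
contact_force: [-0.9, -4.1, 4.8]
finger_force: 30.0
```

```bash
python3 -m pendant '[[[0.003,0.02,0],[0,0,0],-1],[[0,0,0],[0,0,0],-1],[[0.003,0.02,0],[0,0,0],-1],[[0,0,0],[0,0,0],-1],[[0.003,0.02,0],[0,0,0],-1],[[0,0,0],[0,0,0],-1],[[0,0,0],[0,0,0],-1],[[0,0,0],[0,0,0],-1],[[0,0,0],[0,0,0],-1],[[0,0,0],[0,0,0],-1]]' | grep -E "pos|force" 
```

```text
tool_pos: [652.7, -12.3, 16.5]
contact_force: [-0.4, -2.9, 5.3]
finger_force: 30.0
```

```bash
python3 -m pendant '[[[0.003,0.02,0],[0,0,0],-1],[[0,0,0],[0,0,0],-1],[[0.003,0.02,0],[0,0,0],-1],[[0,0,0],[0,0,0],-1],[[0.003,0.02,0],[0,0,0],-1],[[0,0,0],[0,0,0],-1],[[0,0,0],[0,0,0],-1],[[0,0,0],[0,0,0],-1],[[0,0,0],[0,0,0],-1],[[0,0,0],[0,0,0],-1]]' | grep -E "pos|force|time" 
```

```text
time: 28.85
tool_pos: [652.8, -11.5, 16.5]
contact_force: [-1.2, -6.8, 5.8]
finger_force: 30.0
```

```bash
python3 -m pendant '[[[0.003,0.02,0],[0,0,0],-1],[[0,0,0],[0,0,0],-1],[[0.003,0.02,0],[0,0,0],-1],[[0,0,0],[0,0,0],-1],[[0,0,0],[0,0,0],-1],[[0,0,0],[0,0,0],-1],[[0,0,0],[0,0,0],-1],[[0,0,0],[0,0,0],-1],[[0,0,0],[0,0,0],-1],[[0,0,0],[0,0,0],-1]]' | grep -E "pos|force|time" 
```

```text
time: 29.68
tool_pos: [652.8, -11.4, 16.5]
contact_force: [-1.4, -11.3, 5.1]
finger_force: 30.0
```

The bar is at the stop: the tool stalled at 11 N. Now release and lift straight up.

```bash
python3 -m pendant '[[[0,0,0],[0,0,0],-0.35],[[0,0,0],[0,0,0],-0.3],[[0,0,0],[0,0,0],-0.2],[[0,0,0],[0,0,0],-0.15],[[0,0,0],[0,0,0],-0.15],[[0,0,0],[0,0,0],-0.15],[[0,0,0],[0,0,0],-0.15],[[0,0,0.1],[0,0,0],-0.15],[[0,0,0.2],[0,0,0],-0.15],[[0,0,0.4],[0,0,0],-0.15]]' 
python3 -m pendant '[[[0,0,0.7],[0,0,0.5],-0.15],[[-0.2,0,0.8],[0,0,1],-0.2],[[-0.3,0.05,0.5],[0,0,1],-0.25],[[-0.35,0.05,0],[0,0,1],-0.28],[[-0.35,0.05,0],[0,0,1],-0.28],[[-0.35,0.05,0],[0,0,1],-0.28],[[-0.35,0.05,0],[0,0,1],-0.28],[[-0.35,0.05,0],[0,0,1],-0.28],[[-0.35,0.05,0],[0,0,1],-0.28],[[-0.35,0.05,0],[0,0,1],-0.28]]' 
python3 -m pendant '[[[-0.3,0.05,0],[0,0,1],-0.28],[[-0.3,0.05,0],[0,0,1],-0.28],[[-0.3,0.05,0],[0,0,1],-0.28],[[-0.3,0.05,0],[0,0,1],-0.28],[[-0.3,0.05,0],[0,0,1],-0.28],[[-0.2,0.03,0],[0,0,1],-0.28],[[0,0,0],[0,0,1],-0.28],[[0,0,0],[0,0,1],-0.28],[[0,0,0],[0,0,1],-0.28],[[0,0,0],[0,0,1],-0.28]]' 
python3 - <<'E'
from h import *
for n in("top","scene"): cv2.imwrite(f"pics/{n[0]}8.png",np.mean([bot.capture(n) for _ in range(3)],0).astype(np.uint8))
print(bot.get_obs())
E
```

```text
time: 30.52
tool_pos: [652.3, -9.2, 36.9]
tcp_rot: [-3.139, 0.0, 1.413]
contact_force: [-1.3, 0.4, -0.8]
grip_width: 38.9
finger_force: 0.0
time: 31.35
tool_pos: [564.6, 2.7, 98.9]
tcp_rot: [3.141, 0.002, 2.559]
contact_force: [-0.1, 0.4, 0.3]
grip_width: 33.2
finger_force: 0.0
time: 32.18
tool_pos: [514.1, 11.1, 98.8]
tcp_rot: [-3.14, 0.002, -2.524]
contact_force: [-0.4, -0.2, -0.2]
grip_width: 32.9
finger_force: 0.0
{'time': 32.4833, 'joint_positions': array([-0.128,  0.445,  1.714,  0.   ,  0.982, -2.307]), 'dq': array([ 0.   ,  0.004,  0.004,  0.   , -0.003, -0.014]), 'tau': array([  0.003, -44.357, -20.33 ,  -0.067,   0.039,   0.023]), 'tool_pos': array([513.808,  11.093,  97.874]), 'tcp_rot': array([-3.141,  0.001, -2.533]), 'contact_force': array([-0.833, -0.301,  0.107]), 'moment': array([ 0.152, -0.146,  0.034]), 'finger_force': 0.0, 'grip_width': 33.408114056004045}
```

```bash
python3 - <<'E'
from h import *
for n,f,(x,y,w,h),th in(("top","t_raw",(220,214,42,36),185),("scene","s_raw",(250,207,38,30),150)):
    g=cv2.resize(cv2.cvtColor(cv2.imread(f"pics/{f}.png"),6)[y:y+h,x:x+w],None,fx=8,fy=8,interpolation=2)
    for th in(170,190,205):
        cs,_=cv2.findContours((g>th).astype(np.uint8),0,1);c=max(cs,key=cv2.contourArea);e=cv2.fitEllipse(cv2.convexHull(c))
        uv=(np.array(e[0])+.5)/8-.5+[x,y];print(n,th,np.array(e[1])/8,uv,onz(n,uv,42))
b0=W([611.2,-4.8,-.157,0],[42,0,36])[0];v=[b0[0],b0[1],-.157,36]
t=cv2.cvtColor(cv2.imread("pics/t8.png"),6);s=cv2.cvtColor(cv2.imread("pics/s8.png"),6)
for n,im in(("top",t),("scene",s)):
    q=proj(n,W(v,np.concatenate(BAR)));u0,u1=q[:,0].min(),q[:,0].max();print(n,q.min(0),q.max(0))
    for u in np.linspace(u0+2,u1-2,6).astype(int):
        e=edges(n,v,[u])[0][1];a=int(e[0])-4;print(u,e,a,im[a:a+18,u])
E
```

```text
top 170 [29.25  29.357] [239.169 232.711] [503.802  10.819]
top 190 [7.94  8.113] [239.256 232.736] [503.719  10.544]
top 205 [7.598 7.829] [239.275 232.753] [503.666  10.487]
scene 170 [5.878 8.259] [268.247 223.378] [503.426  15.759]
scene 190 [4.928 7.493] [268.316 223.375] [503.316  15.581]
scene 205 [2.591 3.557] [270.01  223.731] [499.05  12.36]
top [220.509 178.953] [270.896 194.464]
222 [179.0, 187.7] 175 [163 162 163 165 169 123  69  68  73  74  76  70  64  54  90  86 164 156]
231 [180.2, 189.0] 176 [ 99  99 190 125  90 101  66  76  79  75  74  73  67  56  91 164 141  98]
241 [181.7, 190.4] 177 [162 163 162 163 165 171  74  70  77  67  75  74  72  63  61  95  87 156]
250 [182.9, 191.7] 178 [163 163 164 163 165 171  86  68  77  79  79  72  71  64  56  92  92  85]
259 [184.2, 193.0] 180 [160 160  97  94  88  75  68  74  78  76  74  75  70  56  91 143 148  87]
268 [185.5, 194.2] 181 [101 105 161 151  85  97  64  74  77  76  75  72  68  59  66  89  84 168]
scene [224.03  184.751] [271.68  207.245]
226 [198.5, 206.3] 194 [ 57  85 113 109  85  63  58  56  55  55  48  42  46  58  66  70  84 105]
234 [195.9, 204.9] 191 [145 146 142 131 106  73  58  58  53  48  44  54  89 138 174 183 179 161]
243 [193.0, 202.0] 189 [102  83  68  57  51  57  88 109 104  90  81  77  71  71  69  69  75  99]
252 [190.1, 199.0] 186 [ 32  31  31  31  32  31  32  32  34  35  49  88 119 128 130 130 128 129]
260 [187.5, 196.3] 183 [ 34  32  30  31  32  32  31  31  31  31  32  33  33  32  35  54  91 121]
269 [184.8, 193.4] 180 [30 33 43 49 40 31 30 29 28 28 29 32 39 44 42 41 39 41]
```

The bar is square, about 4 mm short of the fixed jaws and at the stop. Next I align over the knob and descend.

```bash
python3 -m pendant '[[[-0.28,0.02,0],[0,0,1],-0.28],[[0,0,0],[0,0,1],-0.28],[[0,0,0],[0,0,1],-0.28],[[0,0,-0.1],[0,0,1],-0.28],[[0,0,-0.3],[0,0,1],-0.28],[[0,0,-0.5],[0,0,0.5],-0.28],[[0,0,-0.5],[0,0,0],-0.28],[[0,0,-0.4],[0,0,0],-0.28],[[0,0,-0.1],[0,0,0],-0.28],[[0,0,0],[0,0,0],-0.28]]' 
python3 -m pendant '[[[0,0,-0.15],[0,0,0],-0.28],[[0,0,-0.15],[0,0,0],-0.28],[[0,0,-0.1],[0,0,0],-0.28],[[0,0,0],[0,0,0],-0.28],[[0,0,0],[0,0,0],-0.28],[[0,0,0],[0,0,0],-0.28],[[0,0,0],[0,0,0],-0.28],[[0,0,0],[0,0,0],-0.28],[[0,0,0],[0,0,0],-0.28],[[0,0,0],[0,0,0],-0.28]]'
```

```text
time: 33.32
tool_pos: [504.7, 11.8, 39.8]
tcp_rot: [3.14, -0.0, -1.871]
contact_force: [0.5, 0.2, 0.2]
grip_width: 33.3
finger_force: 0.0
time: 34.15
tool_pos: [505.3, 11.7, 28.5]
tcp_rot: [-3.142, 0.0, -1.87]
contact_force: [0.5, -0.0, -0.0]
grip_width: 33.5
finger_force: 0.0
```

```bash
python3 -m pendant '[[[0,0,-0.05],[0,0,0],-0.28],[[0,0,-0.05],[0,0,0],-0.28],[[0,0,-0.05],[0,0,0],-0.28],[[0,0,-0.05],[0,0,0],-0.28],[[0,0,0],[0,0,0],-0.28],[[0,0,0],[0,0,0],-0.28],[[0,0,0],[0,0,0],-0.28],[[0,0,0],[0,0,0],-0.28],[[0,0,0],[0,0,0],-0.28],[[0,0,0],[0,0,0],-0.28]]' |grep -E "pos|force"
```

```text
tool_pos: [505.3, 11.7, 22.5]
contact_force: [-0.2, 0.1, 0.6]
finger_force: 0.0
```

```bash
python3 -m pendant '[[[0,0,-0.05],[0,0,0],-0.28],[[0,0,-0.05],[0,0,0],-0.28],[[0,0,-0.05],[0,0,0],-0.28],[[0,0,-0.05],[0,0,0],-0.28],[[0,0,0],[0,0,0],-0.28],[[0,0,0],[0,0,0],-0.28],[[0,0,0],[0,0,0],-0.28],[[0,0,0],[0,0,0],-0.28],[[0,0,0],[0,0,0],-0.28],[[0,0,0],[0,0,0],-0.28]]' |grep -E "pos|force"
```

```text
tool_pos: [505.3, 11.7, 16.5]
contact_force: [0.1, 0.3, 0.5]
finger_force: 0.0
```

```bash
python3 -m pendant '[[[0,0,-0.06],[0,0,0],-0.28],[[0,0,-0.06],[0,0,0],-0.28],[[0,0,-0.06],[0,0,0],-0.28],[[0,0,-0.05],[0,0,0],-0.28],[[0,0,0],[0,0,0],-0.28],[[0,0,0],[0,0,0],-0.28],[[0,0,0],[0,0,0],-0.28],[[0,0,0],[0,0,0],-0.28],[[0,0,0],[0,0,0],-0.28],[[0,0,0],[0,0,0],-0.28]]' |grep -E "pos|force"
```

```text
tool_pos: [505.3, 11.7, 9.6]
contact_force: [0.0, 0.7, 0.1]
finger_force: 0.0
```

```bash
python3 -m pendant '[[[0,0,0],[0,0,0],-0.4],[[0,0,0],[0,0,0],-0.45],[[0,0,0],[0,0,0],-1],[[0,0,0],[0,0,0],-1],[[0,0,0],[0,0,0],-1],[[0,0,0],[0,0,0],-1],[[0,0,0],[0,0,0],-1],[[0,0,0],[0,0,0],-1],[[0,0,0],[0,0,0],-1],[[0,0,0],[0,0,0],-1]]'; python3 -c "from h import *;o=bot.get_obs();print(o['moment'],o['joint_positions'],o['contact_force'])"
```

```text
time: 37.48
tool_pos: [507.0, 11.2, 9.8]
tcp_rot: [-3.138, 0.0, -1.87]
contact_force: [5.5, -1.5, -5.3]
grip_width: 26.9
finger_force: 30.0
[-0.088 -0.769  0.007] [-0.129  0.568  1.814 -0.     0.756 -2.971] [ 5.489 -1.486 -5.298]
```

Knob gripped. Centre the tool on it, then turn clockwise in stages while reading the moment.

```bash
python3 -m pendant '[[[0.06,-0.017,0],[0,0,0],-1],[[0,0,0],[0,0,-0.5],-1],[[0,0,0],[0,0,-1],-1],[[0,0,0],[0,0,-1],-1],[[0,0,0],[0,0,-1],-1],[[0,0,0],[0,0,-1],-1],[[0,0,0],[0,0,-1],-1],[[0,0,0],[0,0,-1],-1],[[0,0,0],[0,0,-0.5],-1],[[0,0,0],[0,0,0],-1]]'; python3 -c "from h import *;o=bot.get_obs();print(o['moment'],o['joint_positions'][5])
for i in range(3): cv2.imwrite(f'pics/t9.png',bot.capture('top')); print(bot.get_obs()['moment'])"
```

```text
time: 38.32
tool_pos: [507.1, 11.1, 9.7]
tcp_rot: [-3.141, 0.0, -2.712]
contact_force: [0.4, -0.8, 2.0]
grip_width: 26.9
finger_force: 30.0
[-0.027 -0.173 -0.056] -2.1294839242372494
[ 0.015 -0.196 -0.113]
[-0.005 -0.207 -0.096]
[-0.026 -0.135 -0.078]
```

```bash
python3 -m pendant '[[[0,0,0],[0,0,-0.3],-1],[[0,0,0],[0,0,-0.3],-1],[[0,0,0],[0,0,-0.3],-1],[[0,0,0],[0,0,-0.3],-1],[[0,0,0],[0,0,-0.3],-1],[[0,0,0],[0,0,-0.3],-1],[[0,0,0],[0,0,-0.3],-1],[[0,0,0],[0,0,-0.3],-1],[[0,0,0],[0,0,-0.3],-1],[[0,0,0],[0,0,-0.3],-1]]'|grep -E "pos|rot|force"; python3 -c "from h import *;o=bot.get_obs();print(o['moment'],o['tau'][5])
m=[]
for i in range(4): m.append(cv2.cvtColor(bot.capture('top'),6)); print(bot.get_obs()['moment'])
cv2.imwrite('pics/t10.png',np.mean(m,0).astype(np.uint8))
a=cv2.cvtColor(cv2.imread('pics/t8.png'),6);b=cv2.imread('pics/t10.png',0)
for u in(226,227,262,263): print(u,a[186:212,u],b[186:212,u])"
```

```text
tool_pos: [507.2, 11.0, 9.7]
tcp_rot: [-3.141, 0.0, -3.07]
contact_force: [0.7, -1.6, 1.1]
finger_force: 30.0
[-0.118 -0.168  0.137] -0.4032973386347294
[-0.171 -0.21   0.119]
[-0.194 -0.208  0.02 ]
[-0.176 -0.187  0.044]
[-0.221 -0.248  0.066]
226 [ 74  71  62  62 114 139 120 193 190 168 107 116 124 129 133 135 138 139
 141 143 146 150 156 163 169 174] [ 71  65  65 115 114 190 188 187 188 189 189 189 192 162 185 190 201  92
  98 114 123 128 133 135 139 141]
227 [ 75  70  62  65 114 109 118 157 190 173 106 116 125 128 133 135 138 139
 143 144 146 150 156 163 168 174] [ 73  65  56 117  88 191 189 189 191 191 191 192 195 169 184 189 201  89
  95 112 121 127 132 136 138 140]
262 [ 65  73  76  80  77  75  68  62  64 111 132 123 197 196 199 144 103  87
  73  66  64  66  66  67  66  65] [ 72  76  80  79  77  70  65  63 115 120 194 192 191 191 192 192 192 193
 162 191 194 209  92  91  91 176]
263 [ 67  71  76  79  79  76  69  62  63 100  98 119 156 192 194 199 154 105
  93  81  68  64  64  61  61  61] [ 71  77  79  81  77  70  66  55 118 115 194 192 192 193 193 194 195 196
 168 191 195 208  82  88  87 171]
```

```bash
cat > r.py <<'E'
from h import *
o=bot.get_obs();print(o['time'],o['moment'],o['contact_force'],o['tau'][5],o['tcp_rot'][2],o['grip_width'])
b=cv2.cvtColor(bot.capture('top'),6).astype(float)
# bar far edge / near edge sub-pixel in top view columns
r=[]
for u in (224,226,228,262,264,266):
    c=b[172:204,u];d=np.where(c<85)[0]
    k=[i for i in range(len(c)-7) if (c[i:i+7]<88).all()]
    if k:
        k=k[0]; j=k+6
        while c[j+1]<88:j+=1
        r.append((u,172+k,172+j))
print(r)
E
python3 -m pendant '[[[0,0,0],[0,0,-0.2],-1],[[0,0,0],[0,0,-0.2],-1],[[0,0,0],[0,0,-0.2],-1],[[0,0,0],[0,0,-0.2],-1],[[0,0,0],[0,0,-0.2],-1],[[0,0,0],[0,0,-0.2],-1],[[0,0,0],[0,0,-0.2],-1],[[0,0,0],[0,0,-0.2],-1],[[0,0,0],[0,0,-0.2],-1],[[0,0,0],[0,0,-0.2],-1]]'>/dev/null; python3 r.py
python3 -m pendant '[[[0,0,0],[0,0,-0.2],-1],[[0,0,0],[0,0,-0.2],-1],[[0,0,0],[0,0,-0.2],-1],[[0,0,0],[0,0,-0.2],-1],[[0,0,0],[0,0,-0.2],-1],[[0,0,0],[0,0,-0.2],-1],[[0,0,0],[0,0,-0.2],-1],[[0,0,0],[0,0,-0.2],-1],[[0,0,0],[0,0,-0.2],-1],[[0,0,0],[0,0,-0.2],-1]]'>/dev/null; python3 r.py
```

```text
40.3333 [-0.688 -0.228  0.107] [ 0.2   -4.828  5.653] -0.212776274420321 2.9706974960389863 26.701787276680445
[(224, 179, 187), (226, 179, 187), (228, 179, 188), (262, 184, 192), (264, 185, 193), (266, 185, 193)]
41.2167 [-0.751 -0.247  0.188] [ 0.686 -5.858  5.194] -0.21256836131215096 2.7307122132447144 27.305546890392495
[(224, 179, 187), (226, 179, 187), (228, 179, 187), (262, 184, 192), (264, 184, 192), (266, 185, 192)]
```

```bash
python3 -m pendant '[[[0,-0.03,0],[0,0,-0.2],-1],[[0,-0.03,0],[0,0,-0.2],-1],[[0,0,0],[0,0,-0.2],-1],[[0,0,0],[0,0,-0.2],-1],[[0,0,0],[0,0,-0.2],-1],[[0,0,0],[0,0,-0.2],-1],[[0,0,0],[0,0,-0.2],-1],[[0,0,0],[0,0,-0.2],-1],[[0,0,0],[0,0,-0.2],-1],[[0,0,0],[0,0,-0.2],-1]]'>/dev/null; python3 r.py
python3 -c "from h import *;print([bot.get_obs()['moment'][2] for _ in range(4) if bot.capture('top') is not None])"
```

```text
42.1 [ 0.659 -0.351  0.175] [0.661 3.361 5.51 ] -0.19135119393467903 2.490312894543648 26.702496400363973
[(224, 179, 187), (226, 179, 187), (228, 179, 187), (262, 184, 192), (264, 184, 192), (266, 185, 192)]
[np.float64(0.07939668796213169), np.float64(0.08653098800518808), np.float64(0.06718591833912327), np.float64(0.0867582773143052)]
```

```bash
python3 -m pendant '[[[0,0.02,0],[0,0,-0.1],-1],[[0,0,0],[0,0,-0.1],-1],[[0,0,0],[0,0,-0.1],-1],[[0,0,0],[0,0,-0.1],-1],[[0,0,0],[0,0,-0.1],-1],[[0,0,0],[0,0,-0.1],-1],[[0,0,0],[0,0,-0.1],-1],[[0,0,0],[0,0,-0.1],-1],[[0,0,0],[0,0,-0.1],-1],[[0,0,0],[0,0,-0.1],-1]]'>/dev/null; python3 r.py
python3 -c "
from h import *
a=[cv2.cvtColor(bot.capture('top'),6).astype(float) for _ in range(3)];b=np.mean(a,0);c=cv2.imread('pics/t10.png',0)
for u in(226,263): print(u,c[175:210,u],b[175:210,u].astype(int))
print(bot.get_obs()['moment'])"
```

```text
43.1833 [ 0.102 -0.359  0.221] [0.157 0.594 5.316] 0.013427941594272852 2.371119377041847 26.476098874752317
[(224, 179, 187), (226, 179, 187), (228, 179, 187), (262, 184, 192), (264, 184, 192), (266, 185, 192)]
226 [ 95 101 151 178  91  67  73  78  78  79  76  71  65  65 115 114 190 188
 187 188 189 189 189 192 162 185 190 201  92  98 114 123 128 133 135] [ 94 100 152 179  75  73  78  78  77  74  68  62  73 112 156 189 187 187
 188 188 188 188 198 163 186 194 148  84  90  99 115 123 128 133 136]
263 [185 104  95 100  98 100  99 117 210  95  78  71  77  79  81  77  70  66
  55 118 115 194 192 192 193 193 194 195 196 168 191 195 208  82  88] [185 103  96  99  99 100 101 117 211  79  70  79  80  78  73  70  64  65
 117 114 194 192 192 193 193 193 194 195 163 191 195 210  92  90  87]
[ 0.169 -0.3    0.137]
```

The yoke stopped moving at about 1.55 rad and the torque is rising, so the bite is at about 1.55 rad. I've turned 2.04 so far, so about 0.24 rad more is due.

```bash
python3 -m pendant '[[[0,0,0],[0,0,-0.1],-1],[[0,0,0],[0,0,-0.1],-1],[[0,0,0],[0,0,-0.1],-1],[[0,0,0],[0,0,-0.1],-1],[[0,0,0],[0,0,-0.1],-1],[[0,0,0],[0,0,-0.1],-1],[[0,0,0],[0,0,-0.1],-1],[[0,0,0],[0,0,-0.1],-1],[[0,0,0],[0,0,-0.1],-1],[[0,0,0],[0,0,-0.1],-1]]'>/dev/null; python3 r.py
python3 -m pendant '[[[0,0,0],[0,0,-0.1],-1],[[0,0,0],[0,0,-0.1],-1],[[0,0,0],[0,0,-0.1],-1],[[0,0,0],[0,0,-0.1],-1],[[0,0,0],[0,0,-0.1],-1],[[0,0,0],[0,0,-0.1],-1],[[0,0,0],[0,0,-0.1],-1],[[0,0,0],[0,0,-0.1],-1],[[0,0,0],[0,0,-0.1],-1],[[0,0,0],[0,0,-0.1],-1]]'>/dev/null; python3 r.py
```

```text
44.2167 [ 0.064 -0.387  0.244] [0.679 0.868 5.138] 0.027510495856404305 2.251124087064161 27.08207494106803
[(224, 179, 187), (226, 179, 187), (228, 179, 187), (262, 184, 192), (264, 184, 192), (266, 185, 192)]
45.1 [ 0.072 -0.352  0.177] [0.656 0.266 5.466] 0.041949619771912694 2.1312224600369785 27.147927547210262
[(224, 179, 187), (226, 179, 187), (228, 179, 187), (262, 184, 192), (264, 184, 192), (266, 185, 192)]
```

```bash
python3 - <<'E'
from h import *
fr=[];m=[]
for _ in range(8): fr.append(cv2.cvtColor(bot.capture('top'),6).astype(float)); m.append(bot.get_obs()['moment'][2])
b=np.mean(fr,0).astype(np.float32);cv2.imwrite("pics/t11.png",b);a=cv2.imread("pics/t10.png",0).astype(np.float32)
print(np.round(m,3))
n=np.array(W([609.4,-6.2,-.156,0],[[0,0,44],[10,0,44]]));q=proj("top",n);d=(q[1]-q[0])/10;print("px/mm",d)
for (u0,u1) in((222,230),(224,232),(260,267),(262,269)):
  r=[]
  for u in range(u0,u1):
    A=a[:,u];B=b[:,u];v0=198+int((u-222)*.157)
    # subpixel: shift minimising SSD on the beam's rear edge and on jaw front edge
    x=np.arange(v0-2,v0+9)
    f=lambda s:np.sum((np.interp(x+s,np.arange(384),A)-B[x])**2)
    ss=np.linspace(-1,4,501);r.append(ss[np.argmin([f(s) for s in ss])])
  print(u0,np.round(r,2),np.median(r)/abs(d[1]),"mm")
E
```

```text
[0.194 0.176 0.191 0.153 0.157 0.187 0.178 0.169]
px/mm [ 0.045 -0.305]
222 [0.5  0.72 1.41 1.58 2.4  2.8  3.66 3.92] 6.514069436168852 mm
224 [1.41 1.58 2.4  2.8  3.66 3.92 4.   4.  ] 10.573087577299194 mm
260 [ 0.9   1.25  0.8   0.96  1.02  0.27 -0.45] 2.946061554046215 mm
262 [ 0.8   0.96  1.02  0.27 -0.45 -0.57  0.12] 0.8838184662138645 mm[ WARN:0@3.024] global loadsave.cpp:1063 imwrite_ Unsupported depth image for selected encoder is fallbacked to CV_8U.
```

The torque and the yoke's travel both put the bite at about 1.6 rad. I'm now about 0.68 rad past it, roughly 12 N, which is snug. Release and withdraw.

```bash
python3 -m pendant '[[[0,0,0],[0,0,0],-0.35],[[0,0,0],[0,0,0],-0.3],[[0,0,0],[0,0,0],-0.28],[[0,0,0],[0,0,0],-0.28],[[0,0,0],[0,0,0],-0.28],[[0,0,0],[0,0,0],-0.28],[[0,0,0.05],[0,0,0],-0.28],[[0,0,0.1],[0,0,0],-0.28],[[0,0,0.2],[0,0,0],-0.28],[[0,0,0.3],[0,0,0],-0.28]]' 
python3 -m pendant '[[[0,0,0.4],[0,0,0],-0.28],[[0,0,0.5],[0,0,0],-0.28],[[0,0,0.7],[0,0,0],-0.28],[[0,0,0.8],[0,0,0],-0.28],[[-0.3,-0.5,0.8],[0,0,0],-0.28],[[-0.3,-1,0.5],[0,0,0],-0.28],[[-0.3,-1,0.3],[0,0,0],-0.28],[[-0.3,-1,0],[0,0,0],-0.28],[[-0.3,-1,0],[0,0,0],-0.28],[[-0.3,-1,0],[0,0,0],-0.28]]'|grep -E "pos|force"
python3 -m pendant '[[[-0.2,-1,0],[0,0,0],-0.28],[[-0.2,-1,0],[0,0,0],-0.28],[[-0.2,-1,0],[0,0,0],-0.28],[[-0.2,-1,0],[0,0,0],-0.28],[[-0.2,-1,0],[0,0,0],-0.28],[[-0.2,-1,0],[0,0,0],-0.28],[[0,-0.5,0],[0,0,0],-0.28],[[0,0,0],[0,0,0],-0.28],[[0,0,0],[0,0,0],-0.28],[[0,0,0],[0,0,0],-0.28]]'|grep -E "pos|force"
python3 - <<'E'
from h import *
im={}
for n in("top","scene"): im[n]=np.mean([bot.capture(n) for _ in range(3)],0).astype(np.uint8);cv2.imwrite(f"pics/{n[0]}12.png",im[n])
b0=W([609.4,-6.2,-.156,0],[45,0,36])[0];v=[b0[0],b0[1],-.156,36]
g=cv2.cvtColor(im["top"],6)
q=proj("top",W(v,np.concatenate(BAR)));print("top",q.min(0),q.max(0))
for u in(222,231,241,250,259,268):
    e=edges("top",v,[u])[0][1];a=int(e[0])-4;print(u,e,a,g[a:a+18,u])
a=cv2.imread("pics/t_raw.png",0);d=np.abs(a.astype(int)-g)
print("bystanders diff", d[165:200,150:180].max(), d[240:282,350:395].max(), d[137:166,193:213].max())
E
```

```text
time: 46.38
tool_pos: [506.6, 10.0, 29.2]
tcp_rot: [-3.141, -0.001, 2.133]
contact_force: [0.4, 0.6, -0.1]
grip_width: 33.1
finger_force: 0.0
tool_pos: [452.6, -156.3, 150.4]
contact_force: [-0.4, -0.5, -0.9]
finger_force: 0.0
tool_pos: [417.0, -349.1, 149.4]
contact_force: [0.1, 0.3, 0.7]
finger_force: 0.0
top [221.076 178.615] [271.455 194.075]
222 [179.5, 187.3000030517578] 175 [164 164 165 163 137  89  78  71  71  68  64  60  78  93  89 159 161 161]
231 [179.8000030517578, 188.60000610351562] 175 [ 98 100 103 191 127  69  77  77  79  79  73  67  61  91 129  83 137 170]
241 [181.1999969482422, 190.0] 177 [164 163 165 170  96  74  77  82  81  76  74  67  60  94  93 159 167 165]
250 [182.5, 191.1999969482422] 178 [164 165 166 170 122  72  78  81  78  76  72  66  61  83  94  90 169 167]
259 [183.6999969482422, 192.5] 179 [159 160 163  99  89  70  77  79  79  79  75  67  62  83 102 127 122 196]
268 [185.0, 193.8000030517578] 181 [102 106 163 155  71  74  77  78  77  72  67  62  60  96  89 154 168 167]
bystanders diff 7 153 6
```

The bar sits at its seat to within 0.3 px. As a final check on the bite angle, I compare the whole yoke travel in the unobstructed first and last pictures.

```bash
python3 - <<'E'
from h import *
a=cv2.imread("pics/t_raw.png",0).astype(float);b=cv2.imread("pics/t12.png",0).astype(float)
d=.305*1.0
def prof(im):
    # profile along fixture x on the yoke beam, z=44, averaged over y strips
    X=np.arange(-45,25,.25);out=[]
    for ys in(np.arange(-66,-50),np.arange(50,66),np.arange(-38,-15),np.arange(15,38)):
        P_=np.array([[x,y,44] for y in ys for x in X]);q=proj("top",W([609.4,-6.2,-.156,0],P_)).astype(np.float32)
        v=cv2.remap(im.astype(np.float32),q[:,0].reshape(len(ys),-1),q[:,1].reshape(len(ys),-1),cv2.INTER_CUBIC);out.append(v.mean(0))
    return X,out
X,A=prof(a);_,B=prof(b)
for p,q in zip(A,B):
    g=lambda z:X[np.argmax(np.gradient(np.convolve(z,np.ones(5)/5,'same'))[4:-4])+4]
    print("rising edge",g(p),g(q),g(q)-g(p)); print(p[::10].astype(int),q[::10].astype(int))
E
```

```text
rising edge -24.75 -13.25 11.5
[163 162 162 168 155  99  86  82 128 196 193 187 179 183 191 187 187 187
 187 188 191 190 193 182 135 105 123 174] [166 166 166 166 166 166 167 172 159 100  88  86  99 170 199 191 184 174
 190 195 195 194 193 192 192 191 191 198]
rising edge -25.0 -13.25 11.75
[159 159 161 165 134  87  85  83 138 197 187 183 170 175 188 184 184 183
 186 189 187 186 187 175 131 108 127 175] [162 162 163 163 163 163 163 165 168 136  90  86  99 163 197 190 180 170
 191 196 192 191 189 187 186 186 187 195]
rising edge -25.0 -13.0 12.0
[118 116 125 151 125  96  91  86 139 197 190 189 171 149 160 162 161 161
 161 161 161 162 161 161 161 161 161 161] [164 166 158 116  92  88 117 121 129 113  96  92  96 165 203 192 193 167
 149 164 165 165 165 165 165 166 172 149]
rising edge -25.0 -13.0 12.0
[117 118 129 143 108  86  88  84 143 197 187 186 171 150 158 160 159 159
 159 159 159 159 159 160 160 160 160 159] [162 167 151 111  88  83 117 123 133 113  92  90  97 164 201 190 189 167
 153 164 164 163 163 163 164 166 170 133]
```

```bash
python3 - <<'E'
from h import *
for n,f0,f1,c,z in(("top","t_raw","t12",(239.3,232.9),38),("scene","s_raw","s12",(268.3,222.7),38)):
  for f in(f0,f1):
    im=cv2.imread(f"pics/{f}.png").astype(float);x0,y0=int(c[0])-7,int(c[1])-7
    p=im[y0:y0+15,x0:x0+15];w=np.clip(p[:,:,2]-(p[:,:,0]+p[:,:,1])/2-15,0,None);Y,X=np.mgrid[y0:y0+15,x0:x0+15]
    s=w.sum();uv=np.array([(w*X).sum()/s,(w*Y).sum()/s]);wh=p.mean(2)>150
    cc=np.array([X[wh].mean(),Y[wh].mean()])
    P0=onz(n,cc,38);P1=onz(n,uv,38);d=P1-P0;print(n,f,s,uv,cc,P0,d,np.arctan2(d[1],d[0]))
print(bot.get_obs()["time"])
E
```

```text
top t_raw 150.0 [236.46  233.397] [239.333 232.877] [503.616  10.44 ] [-1.524  9.116] 1.7364085770795268
top t12 112.5 [240.449 230.676] [239.293 232.724] [504.103  10.564] [ 6.451 -3.718] -0.5228939612715254
scene s_raw 39.5 [266.646 224.19 ] [268.244 223.556] [506.146  13.791] [0.633 5.539] 1.456944281345947
scene s12 44.0 [268.    220.739] [268.304 223.5  ] [506.234  13.502] [10.331 -6.393] -0.5541385306136821
48.35
```

```bash
python3 -c "from plant import bot;print(bot.close_job())"
```

```text
the job is handed in; nothing more can be done
None
```

The job is handed in at about 48 s: the bar lies square on its seats against the end stop, clamped at an estimated 10 N (snug is 8 to 19 N), about 0.57 rad past the bite rather than a full eighth turn (0.79 rad); the deburring tool and steel block have not moved, but the arm hid the tap wrench in the last picture, so I could not confirm it.

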